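# Gauge an unmarked tuning-dial disc in the stepped gauge

### The arm

A 7-joint arm with a two-finger parallel gripper is mounted at the origin on the work surface. World frame = base frame: x ahead of the robot, y to its left, z up, the work surface at z = 0. Lengths are in m, angles in rad, forces in N, time in s.
With the tool pointing down it reaches from about 0.425 to 0.925 m from the base axis. Payload 6.8 kg.
Tool frame: the origin (TCP) lies on the mounting face of the last link; the fingertips stand 173 mm ahead of it and the grasp point (between the pads) lies 155 mm ahead of it; y points along the fingers, x is the direction in which the jaws open and shut, and the axes are right-handed (so a half turn about y gives the same grasp; the last joint's range is limited). The gripper opens to 85 mm and grips with 20 to 120 N. Pads are 22 mm wide; open, the fingers measure 114 mm over their backs; the gripper's body (76 mm by 85 mm) begins 54 mm behind the grasp point. The pads swing forward as they close: fully open they stand 13 mm farther back than shut.
Start: joints at [-1.375, 0.477, 0.022, 1.555, -0.011, 1.109, -0.083], TCP at [0.202, 0.644, 0.405] pointing down, gripper open.
Joint ranges: [-2.96, 2.96], [-0.34, 2.1], [-1.41, 1.46], [0.24, 2.44], [-1.37, 4.51], [0.17, 1.92], [-2.96, 2.96]. Speed limits (rad/s): [2.39, 2.39, 3.14, 3.14, 3.14, 3.14, 3.14].

### API

Orientations are given as a rotation vector (axis times angle).
In Python, from bench import r gives the robot as it stands.
- The arm moves only by the tool step_arm, never from a script. Its arguments are lists of equal length, an entry for each row: "xyz": the shift along the tool's x, y, z scaled (see below), a list of three; "rotation": the turn, a rotation vector about the tool's x, y, z scaled (see below), a list of three. A call has 1 to 20 rows; each row is the pose to reach, as a shift and turn from the pose measured when the call began, along the tool's axes at that moment; what a row does not reach only later rows make up. The controller multiplies each number of a shift by 30 cm and each number of a turn by 90 degrees. A row lasts 1/8 s, in which the tool goes at most 62.5 mm and 10.7 degrees, less where a joint would pass 70% of its speed; a pose out of reach is approached as far as the arm can. A call with a number of a shift or a turn outside -1 to 1 is refused whole. A call with a gripper value outside its range is refused whole. "grip" is the closure, from 0 (fully open) to 1 (shut), set as the call begins (left out, the last holds). The fingers move at their own pace and stop on an object; "force" is the grip in N (left out, the last holds). Time passes only in rows, so rows that repeat a pose let the fingers close. It gives the time, the measured TCP pose, the force and the opening at its end, in the units of the state.
- r.get_obs(): the state, without advancing time (a new reading comes with each control period).
- r.grab_frame(name): name is "scene" or "top"; returns a dict with "pixels" (400x640x3 uint8, red, green, blue), "fx", "fy", "cx", "cy" (pixels), "dist_coeffs" ([k1, k2, p1, p2, k3] as OpenCV has them; the pictures are not rectified), "position" and "attitude" of the camera in the world. Camera axes: x right, y down, z forward; pixel columns grow to the right and rows downward; lengths in m; the calibration is good to about 2 mm. A picture is of the moment at which its call begins. There is no depth.
- r.hand_in(): hands the job in, once; it reports no verdict.
The state is a dict: "clock": time; "joints": joint angles; "qvel": joint speeds; "tau": joint torques, N m; "tcp_pos": TCP position; "orientation": TCP orientation; "contact_force": force on the tool from outside, world axes, zero at the start; "moment": the same for the moment, N m; "grip_width": finger opening in m.
Only numpy, scipy, OpenCV 4.12 (cv2) and the standard library are available. Lean on these libraries where they do the work, as an engineer would, in place of code of your own. Each camera call takes 0.05 s, during which the arm holds its last target.

### The job

Find the size of the disc in the end slot of the rack nearest the robot: take it out, lay it flat on the desk and let go, then take it again by its rim and try it flat in the steel stepped gauge, pressing gently on each step in turn from the narrowest upwards, skipping none, until it goes in. Leave it there, fully home on the gauge's floor about the middle of that step and let go. Leave the other two discs standing in their slots and everything else where it is.

Things in the scene. Friction and masses are not known exactly. Their poses are not given: they have to be found in the camera images.
- disc_a_mid (a point): one of three look-alike solid aluminium discs, 16 mm thick, 70 to 110 g, standing on edge in the rack at the start. Diameter not known: 46, 50 or 54 mm; which disc stands in which slot changes from start to start. The point is the disc's centre; x is its axis (level while it stands, up or down when it lies flat)
- disc_b_mid (a point): one of three look-alike solid aluminium discs, 16 mm thick, 70 to 110 g, standing on edge in the rack at the start. Diameter not known: 46, 50 or 54 mm; which disc stands in which slot changes from start to start. The point is the disc's centre; x is its axis (level while it stands, up or down when it lies flat)
- disc_c_mid (a point): one of three look-alike solid aluminium discs, 16 mm thick, 70 to 110 g, standing on edge in the rack at the start. Diameter not known: 46, 50 or 54 mm; which disc stands in which slot changes from start to start. The point is the disc's centre; x is its axis (level while it stands, up or down when it lies flat)
- disc_a: the disc whose centre is point disc_a_mid; origin on its rim, underneath as it stands at the start; x axis is the disc's axis
- disc_b: the disc whose centre is point disc_b_mid; origin and axes likewise
- disc_c: the disc whose centre is point disc_c_mid; origin and axes likewise
- gauge: steel stepped gauge fixed to the desk: 236 x 92 x 6 mm base plate with two rows of jaws (88 mm over their outer sides) forming one straight channel along its x axis, open above and at both ends, symmetrical about y = 0. Origin at the centre of its underside, z up. Four steps, each 56 mm long, centred at x = -84, -28, 28, 84 mm, are 44, 48, 52, 56 mm wide
- gauge_step1 (a point): middle of the narrowest step's mouth, level with the jaw tops, 22 mm above the desk. All steps go straight down to the floor 6 mm above the desk. The narrowest takes none of the discs; a disc that fits has 2 mm of play in all and lies flush with the jaw tops when home. Pads gripping the rim along the channel's length hang inside the channel, clear of the jaws
- rack: low black rack fixed to the desk, 150 (x) x 76 (y) mm, 19 mm high, origin at the centre of its underside, z up. Three slots across it at x = -46, 0, 46 mm (the one at -46 is nearest the robot), floor 5 mm above the desk, each 18 mm wide along x, 62 mm long along y, holding one disc standing with its axis along x; 30 mm free between neighbouring discs
- bottle: bystander: clear water bottle, 62 mm across, 190 mm tall, standing; origin at its foot
- desk_mic: bystander: desk microphone on a round 90 mm foot, 125 mm tall; origin under its foot
- screwdriver: bystander: screwdriver, 170 mm long, lying; origin underneath it

How it is judged:
By the outcome, as a careful person would: the job done as asked, in the order asked, and still so for the second after the job is handed in, with the robot touching nothing.
It also fails if it takes over 64 s, if anything falls off the work surface, if the arm or the gripper's body presses on something with over 40 N, if the wrist force passes 120 N, or if a joint passes its speed limit or range.

## Working session

There is one attempt and no reset: what is moved stays moved. The work goes in short steps, Python scripts to look and compute and a tool call to move; the robot and the scene stay as the last step left them, time stands still between calls to the robot, and variables do not carry over. Pictures are saved under pics/ and viewed, and the job is handed in when it is done.

Besides the shell and the picture viewer there is one more tool, called after "Request:" as a command line: name --argument value ..., lists and objects as JSON in quotes. step_arm: Moves the arm, as the interface text tells. Its arguments: {"type":"object","properties":{"xyz":{"type":"array"},"rotation":{"type":"array"},"grip":{"type":"number"},"force":{"type":"number"}},"required":["xyz","rotation"]}

```bash
mkdir -p pics; ls; cat > h.py <<'E'
import numpy as np,cv2,pickle
from bench import r
from scipy.spatial.transform import Rotation as R
def att(f):
    a=np.array(f["attitude"],float)
    return a if a.shape==(3,3) else R.from_rotvec(a).as_matrix()
def K(f): return np.array([[f["fx"],0,f["cx"]],[0,f["fy"],f["cy"]],[0,0,1.]])
def proj(f,P):
    M=att(f); p=np.array(f["position"]); t=-M.T@p
    o,_=cv2.projectPoints(np.atleast_2d(np.array(P,float)),cv2.Rodrigues(M.T)[0],t,K(f),np.array(f["dist_coeffs"],float)); return o[:,0]
def back(f,uv,z):
    u=cv2.undistortPoints(np.array(uv,float).reshape(-1,1,2),K(f),np.array(f["dist_coeffs"],float))[:,0]
    d=np.c_[u,np.ones(len(u))]@att(f).T; p=np.array(f["position"]); s=(z-p[2])/d[:,2]; return p+d*s[:,None]
def snap(n,fn):
    f=r.grab_frame(n); cv2.imwrite("pics/"+fn+".png",cv2.cvtColor(f["pixels"],cv2.COLOR_RGB2BGR)); pickle.dump(f,open(fn+".pkl","wb")); return f
def load(fn): return pickle.load(open(fn+".pkl","rb"))
E
python3 - <<'E'
from h import *
for n in("scene","top"):
    f=snap(n,n+"0"); print({k:v for k,v in f.items() if k!="pixels"})
print(r.get_obs())
E
```

```text
pics
{'fx': 366.1752427737399, 'fy': 366.1752427737399, 'cx': 320.31861102505, 'cy': 209.72600779375483, 'dist_coeffs': array([-0.05589693,  0.        ,  0.        ,  0.        ,  0.        ]), 'position': array([0.92705119, 0.33181546, 0.66313878]), 'attitude': array([-1.14449629, -2.52788431,  0.82754141])}
{'fx': 509.9923164847438, 'fy': 509.9923164847438, 'cx': 316.15202681258233, 'cy': 201.68102527466846, 'dist_coeffs': array([0.05242973, 0.        , 0.        , 0.        , 0.        ]), 'position': array([ 0.46868295, -0.00170134,  1.23566055]), 'attitude': array([-2.11405008,  2.17180406, -0.13564912])}
{'clock': 0.1, 'joints': array([-1.3751307 ,  0.47772873,  0.02233783,  1.55635179, -0.01147277,
        1.10927519, -0.08310307]), 'qvel': array([-0.00112573, -0.00229018,  0.0002512 , -0.0019291 , -0.00052279,
       -0.00085912,  0.00096262]), 'tau': array([ 4.26351922e-03, -5.97754097e+01,  1.61371004e+00, -2.81953937e+01,
        1.28402200e-02,  5.14561980e-03,  7.22070297e-06]), 'tcp_pos': array([0.20182133, 0.64386587, 0.40381537]), 'orientation': array([-1.33882041, -0.98173758,  0.98377809]), 'contact_force': array([-0.30708577,  0.39741585,  0.191433  ]), 'moment': array([ 0.01056201,  0.02415277, -0.03381967]), 'grip_width': 0.08533014365438246}
```

View pics/scene0.png

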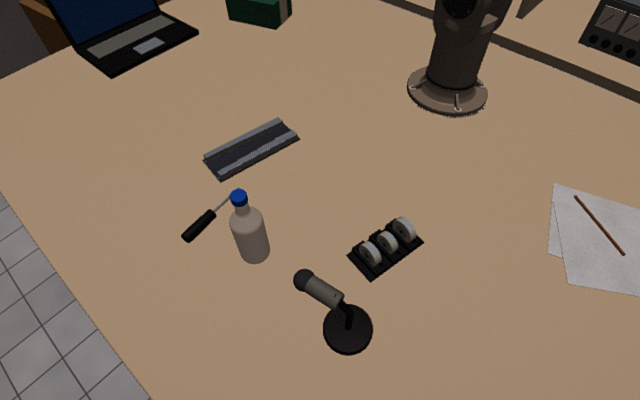

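View pics/top0.png

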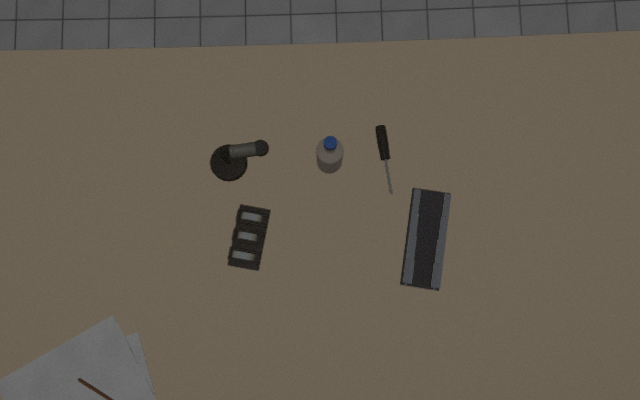

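```bash
python3 - <<'E'
from h import *
o=r.get_obs(); print(R.from_rotvec(o["orientation"]).as_matrix().round(3))
for n in("scene0","top0"): print(att(load(n)).round(3))
E
```

```text
[[ 0.299 -0.    -0.954]
 [ 0.954 -0.002  0.299]
 [-0.002 -1.    -0.   ]]
[[-0.662  0.61  -0.435]
 [ 0.749  0.531 -0.395]
 [-0.01  -0.588 -0.809]]
[[-0.026 -0.99   0.139]
 [-1.     0.028  0.011]
 [-0.015 -0.139 -0.99 ]]
```

```bash
python3 - <<'E'
from h import *
def crop(n,x0,y0,w,h,s):
    f=load(n); p=cv2.cvtColor(f["pixels"],cv2.COLOR_RGB2BGR)[y0:y0+h,x0:x0+w]
    p=np.clip(p.astype(float)*(1.8 if n=="top0" else 1.2),0,255).astype(np.uint8)
    return cv2.resize(p,None,fx=s,fy=s,interpolation=cv2.INTER_NEAREST)
a=crop("top0",395,180,65,120,5);b=crop("top0",220,198,60,80,5)
b=cv2.copyMakeBorder(b,0,200,0,0,0);cv2.imwrite("pics/c1.png",np.hstack([a,b]))
a=crop("scene0",195,110,115,75,5);cv2.imwrite("pics/c2.png",a)
cv2.imwrite("pics/c3.png",crop("scene0",340,205,95,80,6))
E
```

```text
(no output)
```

View pics/c1.png

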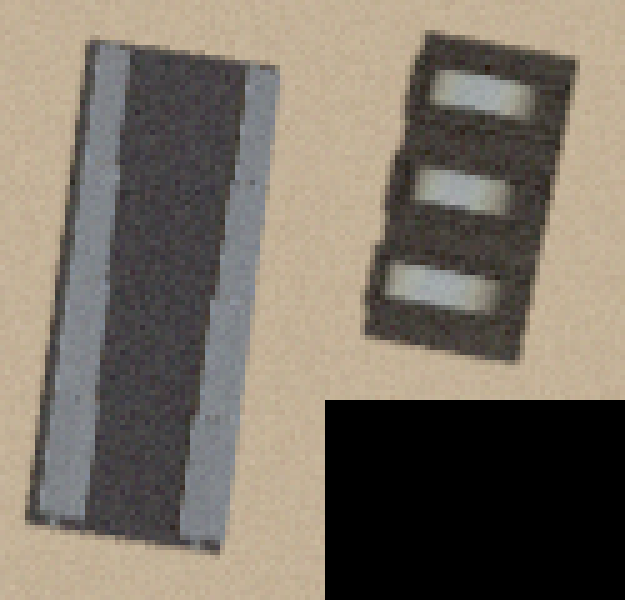

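View pics/c2.png

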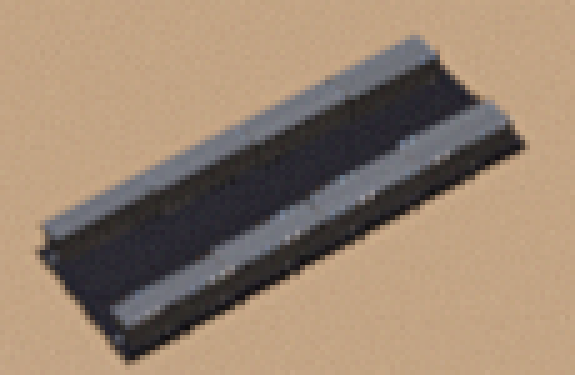

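View pics/c3.png

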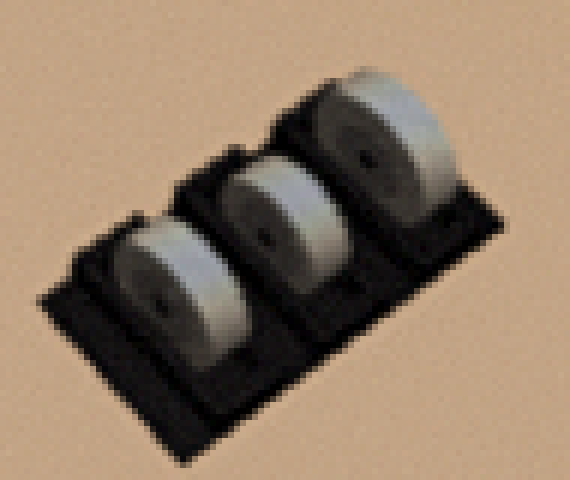

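```bash
cat > fit.py <<'E'
from h import *
from scipy.optimize import minimize
def box(x0,x1,y0,y1,z0,z1): return np.array([[x,y,z] for x in(x0,x1) for y in(y0,y1) for z in(z0,z1)])
def place(P,p): 
    c,s=np.cos(p[2]),np.sin(p[2]); return np.c_[P[:,0]*c-P[:,1]*s+p[0],P[:,0]*s+P[:,1]*c+p[1],P[:,2]]
S=8
def mask(f,hulls,p,roi):
    x0,y0,w,h=roi; m=np.zeros((h*S,w*S),np.uint8)
    for H in hulls:
        uv=(proj(f,place(H,p))+0.5-np.array([x0,y0]))*S
        cv2.fillConvexPoly(m,np.round(cv2.convexHull(uv.astype(np.float32))*16-8).astype(np.int32),255,shift=4)
    return cv2.resize(m,(w,h),interpolation=cv2.INTER_AREA)/255.
def obs(f,roi,desk=None):
    x0,y0,w,h=roi; I=f["pixels"][y0:y0+h,x0:x0+w].astype(float)
    d=np.median(np.r_[I[:3].reshape(-1,3),I[-3:].reshape(-1,3)],0)
    return I,d
E
python3 - <<'E'
from fit import *
G=[box(-.118,.118,-.046,.046,0,.006),box(-.112,.112,.022,.044,0,.022),box(-.112,.112,-.044,-.022,0,.022),]
rois={"top0":(395,180,65,120),"scene0":(195,110,113,78)}
fs={n:load(n) for n in rois}
ob={}
for n in rois:
    I,d=obs(fs[n],rois[n]); 
    # saturation-like: redness R-B relative to desk
    v=(I[...,0]-I[...,2])/(d[0]-d[2]); ob[n]=np.clip(1-v,0,1); print(n,d)
    if n=="scene0":
        ob[n][:, :][(np.arange(78)[:,None]>68)&(np.arange(113)[None]>25)]=0
def cost(p,names):
    c=0
    for n in names: c+=((mask(fs[n],G,p,rois[n])-ob[n])**2).sum()
    return c
p0=np.r_[back(fs["top0"],[[427,240]],.01)[0][:2],-0.15]
print(p0)
for names in (["top0"],["scene0"],["top0","scene0"]):
    best=min((minimize(cost,p0+[0,0,a],args=(names,),method="Nelder-Mead",options=dict(initial_simplex=p0+[0,0,a]+np.array([[0,0,0],[.01,0,0],[0,.01,0],[0,0,.08]]),xatol=1e-5,fatol=1e-3)) for a in(-.05,.25)),key=lambda r:r.fun)
    print(names,best.x,best.fun,np.degrees(best.x[2]))
E
```

```text
top0 [109.  98.  84.]
scene0 [162. 137. 110.]
[ 0.5410958  -0.25015783 -0.15      ]
['top0'] [ 0.54635006 -0.24735984 -0.17902176] 51.61135255670895 -10.25719111761724
['scene0'] [ 0.54318225 -0.24980641 -0.17912936] 39.30634410638603 -10.263356398612794
['top0', 'scene0'] [ 0.54509366 -0.2480121  -0.18098301] 167.45663908169138 -10.369562748419076
```

```bash
python3 - <<'E'
from fit import *
rois={"top0":(222,196,55,84),"scene0":(338,205,100,82)}
fs={n:load(n) for n in rois}
ob={}
for n in rois:
    I,d=obs(fs[n],rois[n]); x0,y0,w,h=rois[n]
    v=(I[...,0]-I[...,2])/(d[0]-d[2]); ob[n]=np.clip(1-v,0,1)
    g=I.sum(2)/d.sum(); 
th=np.linspace(0,2*np.pi,33)
def hulls(q):
    b,hb,D=q[0],q[1],q[2:5]
    H=[box(-.075,.075,-.038,.038,0,hb)]
    for c,r in zip((-.046,0,.046),D):
        H.append(box(c-b,c+b,-.038,.038,0,.019))
        H.append(np.vstack([np.c_[np.full(33,c+s),r/2*np.cos(th),.005+r/2+r/2*np.sin(th)] for s in(-.008,.008)]))
    return H
def cost(x,names,D):
    H=hulls(np.r_[x[3],x[4],D]); return sum(((mask(fs[n],H,x[:3],rois[n])-ob[n])**2).sum() for n in names)
p0=np.r_[back(fs["top0"],[[249,238]],.01)[0][:2],-0.2,.015,.008]; print(p0)
import itertools
for names in (["top0"],["scene0"]):
  for D in itertools.permutations((.046,.05,.054)):
    sx=np.vstack([p0,p0+np.diag([.01,.01,.1,.004,.004])])
    b=minimize(cost,p0,args=(names,D),method="Nelder-Mead",options=dict(initial_simplex=sx,xatol=1e-5,fatol=1e-3,maxiter=400))
    print(names,D,b.x.round(4),round(b.fun,2))
E
```

```text
[ 0.55720656  0.17576705 -0.2         0.015       0.008     ]
['top0'] (0.046, 0.05, 0.054) [ 0.5609  0.1777 -0.2072  0.0146  0.    ] 159.76
['top0'] (0.046, 0.054, 0.05) [ 0.5609  0.1777 -0.2072  0.0146  0.    ] 159.76
['top0'] (0.05, 0.046, 0.054) [ 0.5609  0.1777 -0.2072  0.0146  0.    ] 159.76
['top0'] (0.05, 0.054, 0.046) [ 0.5609  0.1777 -0.2072  0.0146  0.    ] 159.76
['top0'] (0.054, 0.046, 0.05) [ 0.5609  0.1777 -0.2072  0.0146  0.    ] 159.76
['top0'] (0.054, 0.05, 0.046) [ 0.5609  0.1777 -0.2072  0.0146  0.    ] 159.76
['scene0'] (0.046, 0.05, 0.054) [ 0.5566  0.1762 -0.2057  0.0135  0.0025] 74.98
['scene0'] (0.046, 0.054, 0.05) [ 0.5565  0.1761 -0.2055  0.0134  0.0019] 73.95
['scene0'] (0.05, 0.046, 0.054) [ 0.5568  0.1759 -0.2066  0.0131  0.0017] 58.37
['scene0'] (0.05, 0.054, 0.046) [ 0.5568  0.1761 -0.2055  0.0132  0.0019] 59.07
['scene0'] (0.054, 0.046, 0.05) [ 0.5573  0.1759 -0.2028  0.0132  0.0026] 59.88
['scene0'] (0.054, 0.05, 0.046) [ 0.5574  0.1758 -0.205   0.0132  0.0028] 59.64
```

```bash
cat >> h.py <<'E'
def orient(yaw,tilt=0,flip=False):
    # jaw x at yaw, approach y down; tilt: rotate about tool z by -tilt => approach swings to +jaw x
    a=yaw; x=np.array([np.cos(a),np.sin(a),0]); y=np.array([0,0,-1.]); M=np.c_[x,y,np.cross(x,y)]
    return M@R.from_rotvec([0,0,-tilt]).as_matrix()
def cmd(g,M,ahead=0.155):
    "g: world point that should lie 'ahead' along tool y from TCP"
    o=r.get_obs(); T=R.from_rotvec(o["orientation"]).as_matrix(); p=np.array(o["tcp_pos"])
    t=np.array(g)-M[:,1]*ahead
    d=T.T@(t-p)/.3; w=R.from_matrix(T.T@M).as_rotvec()/(np.pi/2)
    print("shift",d.round(4),"turn",w.round(4),"dist",np.linalg.norm(t-p).round(3),"ang",np.degrees(np.linalg.norm(w)*np.pi/2).round(1)); return d,w
def st():
    o=r.get_obs(); T=R.from_rotvec(o["orientation"]).as_matrix(); p=np.array(o["tcp_pos"])
    print("t",round(o["clock"],2),"tcp",p.round(4),"grasp",(p+.155*T[:,1]).round(4),"F",np.round(o["contact_force"],1),"w",round(o["grip_width"],4)); print("T",T.round(3).tolist(),"q",np.round(o["joints"],2))
E
python3 -c "
from h import *
cmd([.514,.1864,.16],orient(-.205))"
```

```text
shift [-1.1434  0.2981 -1.449 ] turn [ 8.000e-04  9.371e-01 -8.000e-04] dist 0.561 ang 84.3
```

Request:
step_arm --xyz '[[-0.57, 0, -0.72], [-0.57, 0, -0.72], [-0.57, 0, -0.72], [-0.57, 0, -0.72], [-0.57, 0, -0.72]]' --rotation '[[0, 0.47, 0], [0, 0.47, 0], [0, 0.47, 0], [0, 0.47, 0], [0, 0.47, 0]]' --grip 0.62 --force 40

```text
clock: 0.72
tcp_pos: [0.3591, 0.4122, 0.404]
orientation: [-1.535, -0.408, 0.41]
contact_force: [-0.0, 2.1, 0.1]
grip_width: 0.0325
```

```bash
python3 -c "
from h import *
st();cmd([.514,.1864,.16],orient(-.205))"
```

```text
t 0.72 tcp [0.3591 0.4122 0.404 ] grasp [0.3591 0.4117 0.249 ] F [-0.   2.1  0.1] w 0.0325
T [[0.867, 0.0, -0.498], [0.498, -0.003, 0.867], [-0.002, -1.0, -0.003]] q [-1.17  0.27  0.25  1.88 -0.07  1.01 -0.37]
shift [ 0.0731  0.2991 -0.909 ] turn [ 2.000e-03  4.625e-01 -3.000e-04] dist 0.288 ang 41.6
```

Request:
step_arm --xyz '[[0.073, 0.299, -0.909], [0.073, 0.299, -0.909], [0.073, 0.299, -0.909], [0.073, 0.299, -0.909], [0.073, 0.299, -0.909], [0.073, 0.299, -0.909]]' --rotation '[[0.002, 0.4625, 0], [0.002, 0.4625, 0], [0.002, 0.4625, 0], [0.002, 0.4625, 0], [0.002, 0.4625, 0], [0.002, 0.4625, 0]]'

```text
clock: 1.48
tcp_pos: [0.515, 0.1826, 0.3139]
orientation: [-1.568, 0.167, -0.165]
contact_force: [0.5, 0.8, -0.2]
grip_width: 0.0324
```

```bash
python3 - <<'E'
from h import *
st();a=snap("scene","scene1");b=snap("top","top1")
A=cv2.resize(cv2.cvtColor(a["pixels"],4)[130:290,320:480],None,fx=3.5,fy=3.5,interpolation=0)
B=cv2.resize(cv2.cvtColor(b["pixels"],4)[190:290,190:290],(240,560),interpolation=0)
B=cv2.resize(cv2.cvtColor(b["pixels"],4)[170:290,195:255],(240,480),interpolation=0)*1
B=cv2.copyMakeBorder(cv2.convertScaleAbs(B,alpha=1.7),0,80,0,0,0)
cv2.imwrite("pics/d1.png",np.hstack([A,B]))
cmd([.514,.1864,.047],orient(-.205))
E
```

```text
t 1.48 tcp [0.515  0.1826 0.3139] grasp [0.5147 0.1822 0.1589] F [ 0.5  0.8 -0.2] w 0.0324
T [[0.978, -0.002, 0.21], [-0.21, -0.003, 0.978], [-0.001, -1.0, -0.003]] q [-0.82  0.4   0.46  1.97 -0.24  0.82 -0.44]
shift [0.0011 0.3756 0.0004] turn [ 0.0004 -0.0004 -0.0008] dist 0.113 ang 0.1
```

View pics/d1.png

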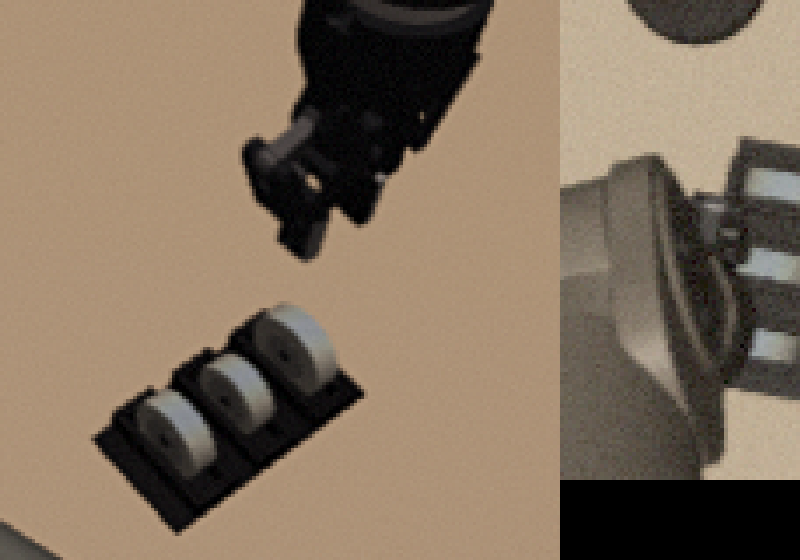

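Request:
step_arm --xyz '[[0.001, 0.24, 0], [0.001, 0.24, 0], [0.001, 0.24, 0]]' --rotation '[[0, 0, 0], [0, 0, 0], [0, 0, 0]]'

```text
clock: 1.95
tcp_pos: [0.5137, 0.1872, 0.243]
orientation: [-1.566, 0.162, -0.158]
contact_force: [0.8, 0.3, -0.1]
grip_width: 0.0326
```

```bash
python3 - <<'E'
from h import *
st();a=snap("scene","scene2")
A=cv2.resize(cv2.cvtColor(a["pixels"],4)[150:290,330:480],None,fx=4,fy=4,interpolation=0)
cv2.imwrite("pics/d2.png",cv2.convertScaleAbs(A,alpha=1.5))
cmd([.514,.1864,.047],orient(-.205))
o=r.get_obs();T=R.from_rotvec(o["orientation"]).as_matrix();p=np.array(o["tcp_pos"])
tip=p+.173*T[:,1]; print("tip",tip, "px of tip centre", proj(a,tip), "disc top px",proj(a,[.514,.1864,.057]))
E
```

```text
t 1.95 tcp [0.5137 0.1872 0.243 ] grasp [0.5133 0.1871 0.088 ] F [ 0.8  0.3 -0.1] w 0.0326
T [[0.979, -0.002, 0.203], [-0.203, -0.0, 0.979], [-0.002, -1.0, -0.001]] q [-0.78  0.51  0.4   2.01 -0.31  0.68 -0.38]
shift [-0.0005  0.14   -0.0027] turn [-0.0003  0.0003 -0.0003] dist 0.042 ang 0.0
tip [0.51426507 0.18721281 0.07098598] px of tip centre [[407.46209158 219.5735661 ]] disc top px [[405.9136755  223.24122843]]
```

View pics/d2.png

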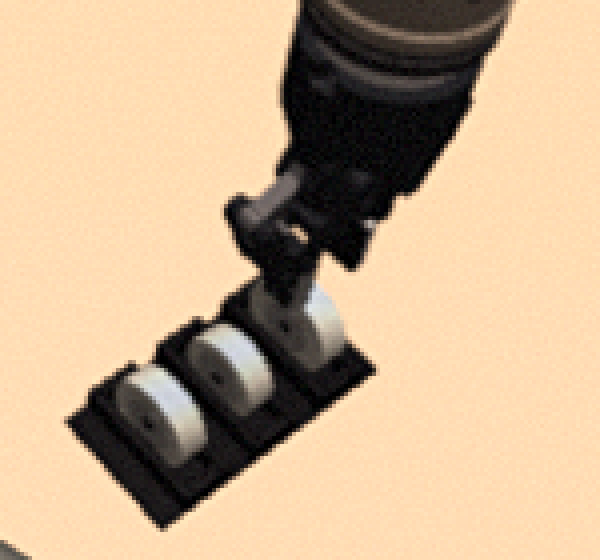

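Request:
step_arm --xyz '[[0, 0.07, 0], [0, 0.14, 0], [0, 0.14, 0]]' --rotation '[[0, 0, 0], [0, 0, 0], [0, 0, 0]]'

```text
clock: 2.38
tcp_pos: [0.5144, 0.1875, 0.2028]
orientation: [-1.564, 0.161, -0.16]
contact_force: [-0.3, -0.2, -0.0]
grip_width: 0.0327
```

Request:
step_arm --xyz '[[0, 0, 0], [0, 0, 0], [0, 0, 0], [0, 0, 0]]' --rotation '[[0, 0, 0], [0, 0, 0], [0, 0, 0], [0, 0, 0]]' --grip 1 --force 40

```text
clock: 2.88
tcp_pos: [0.5152, 0.1878, 0.2044]
orientation: [-1.562, 0.159, -0.162]
contact_force: [-1.5, -0.3, 8.0]
grip_width: 0.0149
```

```bash
python3 - <<'E'
from h import *
st();a=snap("scene","scene3")
A=cv2.resize(cv2.cvtColor(a["pixels"],4)[150:290,330:480],None,fx=4,fy=4,interpolation=0)
cv2.imwrite("pics/d3.png",cv2.convertScaleAbs(A,alpha=1.5))
E
```

```text
t 2.88 tcp [0.5152 0.1878 0.2044] grasp [0.5154 0.1882 0.0494] F [-1.5 -0.3  8. ] w 0.0149
T [[0.979, 0.002, 0.203], [-0.203, 0.002, 0.979], [0.001, -1.0, 0.003]] q [-0.74  0.57  0.36  2.02 -0.35  0.6  -0.35]
```

View pics/d3.png

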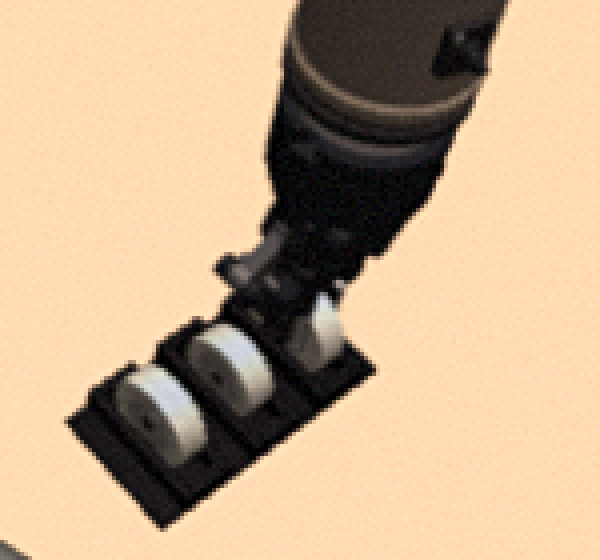

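Request:
step_arm --xyz '[[0, -0.1, 0], [0, -0.25, 0], [0, -0.4, 0], [0, -0.4, 0], [0, -0.4, 0]]' --rotation '[[0, 0, 0], [0, 0, 0], [0, 0, 0], [0, 0, 0], [0, 0, 0]]'

```text
clock: 3.55
tcp_pos: [0.5145, 0.1875, 0.3243]
orientation: [-1.562, 0.159, -0.161]
contact_force: [0.6, 0.1, -2.5]
grip_width: 0.0151
```

```bash
python3 - <<'E'
from h import *
st();a=snap("scene","scene4")
A=cv2.resize(cv2.cvtColor(a["pixels"],4)[100:290,300:500],None,fx=3,fy=3,interpolation=0)
cv2.imwrite("pics/d4.png",cv2.convertScaleAbs(A,alpha=1.5))
E
```

```text
t 3.55 tcp [0.5145 0.1875 0.3243] grasp [0.5148 0.1879 0.1693] F [ 0.6  0.1 -2.5] w 0.0151
T [[0.979, 0.002, 0.203], [-0.203, 0.003, 0.979], [0.001, -1.0, 0.003]] q [-0.84  0.39  0.47  1.96 -0.24  0.84 -0.44]
```

View pics/d4.png

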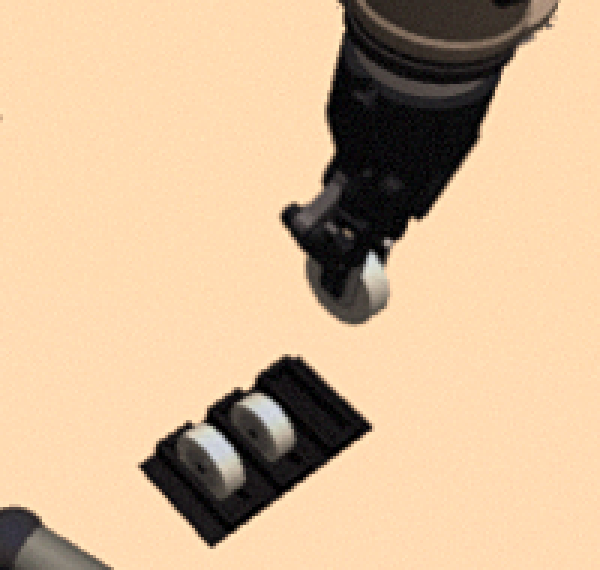

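```bash
python3 - <<'E'
from h import *
cmd([.585,-.03,.13],orient(-.18,.873))
a=load("top0"); print(back(a,[[228,162],[330,150],[383,143],[390,192],[260,148]],.0))
E
```

```text
shift [-0.0183  0.3122 -0.6723] turn [ 0.0055 -0.0149 -0.5556] dist 0.222 ang 50.0
[[ 0.74752937  0.22773787  0.        ]
 [ 0.77065598 -0.02554045  0.        ]
 [ 0.78440483 -0.15726606  0.        ]
 [ 0.66110125 -0.16900954  0.        ]
 [ 0.78079725  0.14812529  0.        ]]
```

Request:
step_arm --xyz '[[0, 0, -0.2], [0, 0, -0.4], [0, 0.1, -0.6723], [-0.018, 0.2, -0.6723], [-0.018, 0.312, -0.6723], [-0.018, 0.312, -0.6723], [-0.018, 0.312, -0.6723], [-0.018, 0.312, -0.6723]]' --rotation '[[0, 0, -0.1], [0, 0, -0.2], [0, 0, -0.3], [0, 0, -0.4], [0.005, -0.015, -0.5556], [0.005, -0.015, -0.5556], [0.005, -0.015, -0.5556], [0.005, -0.015, -0.5556]]'

```text
clock: 4.6
tcp_pos: [0.4641, -0.0216, 0.2552]
orientation: [-1.766, -0.234, -0.61]
contact_force: [0.8, -1.0, -0.6]
grip_width: 0.0151
```

```bash
python3 - <<'E'
from h import *
st();a=snap("scene","scene5")
A=cv2.resize(cv2.cvtColor(a["pixels"],4)[80:280,180:440],None,fx=3,fy=3,interpolation=0)
cv2.imwrite("pics/d5.png",cv2.convertScaleAbs(A,alpha=1.5))
cmd([.585,-.03,.040],orient(-.18,.873))
E
```

```text
t 4.6 tcp [ 0.4641 -0.0216  0.2552] grasp [ 0.5355 -0.0661  0.125 ] F [ 0.8 -1.  -0.6] w 0.0151
T [[0.843, 0.461, 0.279], [-0.156, -0.287, 0.945], [0.515, -0.84, -0.17]] q [-0.55  0.34  0.39  2.36  1.42  0.26 -1.81]
shift [-0.1924  0.3155  0.1103] turn [ 0.1277  0.0197 -0.2096] dist 0.116 ang 22.2
```

View pics/d5.png

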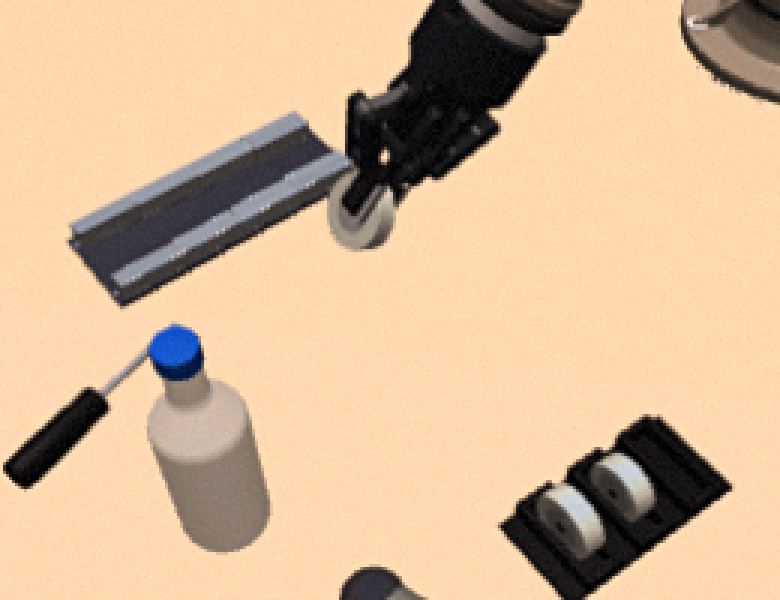

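```bash
cat > kin.py <<'E'
from h import *
from scipy.optimize import least_squares
Rz=lambda a:R.from_euler('z',a).as_matrix(); Ry=lambda a:R.from_euler('y',a).as_matrix()
# params: base yaw, h, L1, o1(x offset at elbow), L2, o2, L3, o3, end yaw
def fk(q,k):
    b,h,L1,a1,L2,a2,L3,a3,e=k
    M=Rz(b+q[0]); p=np.array([0,0,h]); 
    M=M@Ry(q[1]); M=M@Rz(q[2]); p=p+M@[a1,0,L1]
    M=M@Ry(q[3]); M=M@Rz(q[4]); p=p+M@[a2,0,L2]
    M=M@Ry(q[5]); M=M@Rz(q[6]+e); p=p+M@[0,a3*0,L3]
    return p,M   # flange z = approach
D=[([-1.3751307,0.47772873,0.02233783,1.55635179,-0.01147277,1.10927519,-0.08310307],[0.20182133,0.64386587,0.40381537]),
([-1.17,.27,.25,1.88,-.07,1.01,-.37],[.3591,.4122,.404]),
([-.82,.4,.46,1.97,-.24,.82,-.44],[.515,.1826,.3139]),
([-.78,.51,.4,2.01,-.31,.68,-.38],[.5137,.1872,.243]),
([-.74,.57,.36,2.02,-.35,.6,-.35],[.5152,.1878,.2044]),
([-.84,.39,.47,1.96,-.24,.84,-.44],[.5145,.1875,.3243]),
([-.55,.34,.39,2.36,1.42,.26,-1.81],[.4641,-.0216,.2552])]
E
python3 - <<'E'
from kin import *
o=r.get_obs(); D.append((o["joints"],o["tcp_pos"]))
def res(k): return np.concatenate([fk(q,k)[0]-p for q,p in D])
for b in (2.6,-2.6,0.5):
    s=least_squares(res,[b,.35,.4,0,.4,0,.15,0,0]); print(s.x.round(4),np.abs(s.fun).max())
k=s.x
E
```

```text
[ 2.0614000e+00 -2.4551000e+00  2.0134000e+00 -5.9750000e-01
  3.9490000e-01  3.4030000e-01 -1.2087000e+00  0.0000000e+00
 -5.1593129e+03] 0.3760770708109055
[-1.1315e+00  3.3218e+00 -1.7717e+00  6.8700e-02  8.0000e-04 -4.8900e-01
  1.7096e+00  0.0000e+00  4.1781e+00] 0.34752203572368967
[  2.0612  -2.4551   2.0134  -0.5973   0.3947   0.3403  -1.2086  -0.
 -18.0909] 0.3760658957422277
```

```bash
cat >> kin.py <<'E'
def fk(q,k,s):
    b,h,a0,L1,a1,c1,L2,a2,c2,L3,a3,e=k
    M=Rz(b+s[0]*q[0]); p=np.array([0,0,h])+M@[a0,0,0]
    M=M@Ry(q[1])@Rz(s[2]*q[2]); p=p+M@[a1,0,L1]
    M=M@Ry(s[3]*q[3]); p=p+M@[c1,0,0]; M=M@Rz(s[4]*q[4]); p=p+M@[a2,0,L2]
    M=M@Ry(s[5]*q[5]); p=p+M@[a3,0,c2]; M=M@Rz(s[6]*q[6]+e); p=p+M@[0,0,L3]
    # tool: y = approach ; x jaws, 
    return p,np.c_[M[:,0],M[:,2],-M[:,1]]
E
python3 - <<'E'
from kin import *
import itertools
OR=[[-1.33882041,-0.98173758,0.98377809],[-1.535,-.408,.41],[-1.568,.167,-.165],[-1.566,.162,-.158],[-1.562,.159,-.162],[-1.562,.159,-.161],[-1.766,-.234,-.61]]
D=[(q,p,R.from_rotvec(o).as_matrix()) for (q,p),o in zip(D,OR)]
o=r.get_obs(); D.append((o["joints"],o["tcp_pos"],R.from_rotvec(o["orientation"]).as_matrix()))
out=[]
for s in itertools.product((1,-1),repeat=4):
  for s35 in((1,1),(-1,-1),(-1,1),(1,-1)):
    sg=[s[0],1,s[1],s35[0],s[2],s35[1],s[3]]
    def res(k):
        r_=[np.r_[.0005*k[1:11]]]
        for q,p,T in D:
            a,M=fk(q,k,sg); r_+= [a-p,.3*(M-T).ravel()]
        return np.concatenate(r_)
    for b in(0,3.):
        x=least_squares(res,[b,.3,0,.35,0,0,.35,0,0,.15,0,0],max_nfev=60); out.append((x.cost,sg,x.x))
out.sort(key=lambda t:t[0])
for c,sg,x in out[:4]: print(c,sg,x.round(4).tolist())
pickle.dump(out[0],open("kin.pkl","wb"))
c,sg,k=out[0]
for q,p,T in D: a,M=fk(q,k,sg); print(np.abs(a-p).max().round(4),np.abs(M-T).max().round(3))
E
```

```text
0.00046606372077259245 [-1, 1, -1, 1, -1, 1, -1] [-0.0774, 0.3341, -0.044, 0.5257, 0.0154, -0.0359, 0.4773, 0.0257, 0.0909, 0.091, -0.0324, 3.0673]
0.13437296193512718 [-1, 1, 1, 1, -1, 1, -1] [-0.2715, -0.1723, 0.4355, 0.5989, 0.0974, 0.342, 0.3695, -0.2284, -0.1614, -0.1594, 0.4221, -2.819]
0.17400339630282244 [-1, 1, -1, 1, 1, 1, 1] [-0.2175, 0.2798, 0.1851, 0.4225, 0.1291, 0.1737, 0.2912, -0.206, 0.0617, 0.0606, 0.1231, -2.413]
0.22193266748409823 [-1, 1, 1, 1, -1, 1, -1] [3.1821, 0.0981, -1.2603, -0.5306, 0.3852, -1.0054, -0.059, 0.4275, -0.2033, -0.2023, -0.2878, 0.6852]
0.0087 0.003
0.0034 0.008
0.003 0.006
0.005 0.003
0.0041 0.006
0.0013 0.004
0.0025 0.035
0.0032 0.038
```

```bash
cat >> kin.py <<'E'
lo=np.array([-2.96,-.34,-1.41,.24,-1.37,.17,-2.96]);hi=np.array([2.96,2.1,1.46,2.44,4.51,1.92,2.96])
try: _,SG,KK=pickle.load(open("kin.pkl","rb"))
except Exception: pass
def ik(g,M,q0,ahead=.155,reg=.02):
    t=np.array(g)-M[:,1]*ahead; m=.06; q0=np.clip(q0,lo+m+.01,hi-m-.01)
    def res(q):
        a,T=fk(q,KK,SG); return np.r_[(a-t)*10,(T-M).ravel()*2,reg*(q-q0)]
    s=least_squares(res,q0,bounds=(lo+m,hi-m),max_nfev=80); a,T=fk(s.x,KK,SG)
    return s.x,np.linalg.norm(a-t),np.linalg.norm(T-M)
E
python3 - <<'E'
from kin import *
qn=np.array([-.84,.39,.47,1.96,-.24,.84,-.44])
q1=np.array(r.get_obs()["joints"])
res=[]
for az in np.radians([0,-10,30,60,90,-60,-90,-30,180,150,120,-120,-150]):
  for tilt in (.79,.87):
    for flip in(0,1):
      M=orient(az,tilt)
      if flip: M=M@R.from_rotvec([0,np.pi,0]).as_matrix()
      for g in ([.5,-.03,.06],[.58,-.03,.06],[.62,0.02,.06],[.66,0.04,.06]):
        for nm,q0 in(("n",qn),("c",q1)):
          q,e,f=ik(g,M,q0)
          if e<.004 and f<.05: res.append((np.abs(q-q0).max(),nm,round(np.degrees(az)),tilt,flip,g,q.round(2).tolist()))
res.sort(key=lambda t:t[0])
for t in res[:22]: print(t)
E
```

```text
(np.float64(0.5915485608135838), 'c', -60, 0.79, 0, [0.66, 0.04, 0.06], [-0.76, 0.76, 0.3, 1.9, 0.98, 0.72, -2.41])
(np.float64(0.6688432639681168), 'c', -60, 0.79, 0, [0.62, 0.02, 0.06], [-0.8, 0.72, 0.33, 2.01, 1.04, 0.68, -2.49])
(np.float64(0.6738512964433394), 'c', -60, 0.87, 0, [0.66, 0.04, 0.06], [-0.82, 0.79, 0.34, 1.9, 1.03, 0.76, -2.5])
(np.float64(0.7227972762827677), 'n', -60, 0.79, 0, [0.5, -0.03, 0.06], [-1.53, 1.08, 1.15, 2.35, -0.57, 0.27, -1.16])
(np.float64(0.7253798395908218), 'n', -60, 0.79, 0, [0.58, -0.03, 0.06], [-1.39, 1.11, 1.14, 2.18, -0.51, 0.32, -1.17])
(np.float64(0.7457011048595109), 'n', 150, 0.79, 1, [0.5, -0.03, 0.06], [-0.13, 0.9, 0.39, 1.53, -0.44, 1.59, -0.09])
(np.float64(0.7457595087976466), 'n', 180, 0.79, 1, [0.5, -0.03, 0.06], [-0.29, 0.92, 0.37, 1.48, -0.19, 1.59, 0.15])
(np.float64(0.7547594300811589), 'c', -60, 0.87, 0, [0.62, 0.02, 0.06], [-0.86, 0.75, 0.36, 2.01, 1.08, 0.73, -2.58])
(np.float64(0.7688869044677945), 'c', -90, 0.87, 0, [0.58, -0.03, 0.06], [-0.71, 0.81, 0.3, 1.82, 0.68, 1.03, -2.53])
(np.float64(0.7732182140419244), 'c', -9
[... 791 characters left out ...]
loat64(0.8124875331987214), 'c', -90, 0.87, 0, [0.5, -0.03, 0.06], [-0.79, 0.74, 0.32, 2.0, 0.69, 0.98, -2.64])
(np.float64(0.8143500298710998), 'n', -150, 0.87, 1, [0.5, -0.03, 0.06], [-0.48, 0.94, 0.37, 1.5, 0.06, 1.53, 0.37])
(np.float64(0.8171139488963169), 'c', -90, 0.79, 0, [0.62, 0.02, 0.06], [-0.67, 0.82, 0.24, 1.69, 0.62, 1.08, -2.47])
(np.float64(0.8190380255542227), 'n', 90, 0.79, 1, [0.66, 0.04, 0.06], [-0.03, 0.85, 0.35, 1.65, -1.06, 1.3, -0.67])
(np.float64(0.8197572815393644), 'n', -150, 0.79, 1, [0.5, -0.03, 0.06], [-0.48, 0.89, 0.37, 1.56, 0.04, 1.45, 0.38])
(np.float64(0.8205211934625968), 'n', 120, 0.79, 1, [0.5, -0.03, 0.06], [-0.02, 0.83, 0.42, 1.71, -0.71, 1.48, -0.28])
```

```bash
python3 - <<'E'
from kin import *
q1=np.array(r.get_obs()["joints"])
for g in ([.55,-.03,.19],[.62,-.03,.2],[.6,.05,.2]):
    print(ik(g,orient(-.18),q1)[0].round(2)); cmd(g,orient(-.18))
    print(ik([.5,-.03,.06],orient(-.18,-.873),[-.6,.5,.4,1.8,-.2,.9,-.3]))
E
```

```text
[ 0.1   0.34 -0.14  1.93  0.06  0.88 -0.25]
shift [ 0.402  -0.1127  0.0028] turn [ 0.125  -0.0364  0.3442] dist 0.125 ang 33.1
(array([-0.17681712,  0.96578943,  0.30900161,  1.41044211, -0.23847037,
        1.68648114,  0.03137288]), np.float64(1.3845255810706416e-05), np.float64(9.24896716015882e-05))
[ 0.19  0.45 -0.26  1.75  0.14  0.96 -0.31]
shift [ 0.6157 -0.0329  0.0623] turn [ 0.125  -0.0364  0.3442] dist 0.186 ang 33.1
(array([-0.17681712,  0.96578943,  0.30900161,  1.41044211, -0.23847037,
        1.68648114,  0.03137288]), np.float64(1.3845255810706416e-05), np.float64(9.24896716015882e-05))
[ 0.06  0.42 -0.26  1.8   0.13  0.94 -0.43]
shift [ 0.5181 -0.1405  0.2957] turn [ 0.125  -0.0364  0.3442] dist 0.184 ang 33.1
(array([-0.17681712,  0.96578943,  0.30900161,  1.41044211, -0.23847037,
        1.68648114,  0.03137288]), np.float64(1.3845255810706416e-05), np.float64(9.24896716015882e-05))
```

Return to vertical, farther out.

Request:
step_arm --xyz '[[0.2, -0.05, 0.02], [0.4, -0.05, 0.04], [0.616, -0.033, 0.062], [0.616, -0.033, 0.062], [0.616, -0.033, 0.062], [0.616, -0.033, 0.062], [0.616, -0.033, 0.062]]' --rotation '[[0.04, -0.01, 0.11], [0.08, -0.02, 0.22], [0.125, -0.036, 0.344], [0.125, -0.036, 0.344], [0.125, -0.036, 0.344], [0.125, -0.036, 0.344], [0.125, -0.036, 0.344]]'

```text
clock: 5.52
tcp_pos: [0.6212, -0.0314, 0.3544]
orientation: [-1.563, 0.142, -0.144]
contact_force: [0.1, -1.0, -1.2]
grip_width: 0.0147
```

```bash
python3 - <<'E'
from kin import *
st()
q1=np.array(r.get_obs()["joints"])
print(ik([.5,-.03,.06],orient(-.18,-.873),q1))
cmd([.5,-.03,.10],orient(-.18,-.873))
E
```

```text
t 5.53 tcp [ 0.6212 -0.0314  0.3544] grasp [ 0.6214 -0.0309  0.1994] F [ 0.1 -1.  -1.2] w 0.0147
T [[0.983, 0.001, 0.181], [-0.181, 0.003, 0.983], [0.001, -1.0, 0.003]] q [ 0.03  0.44 -0.11  1.73  0.05  0.97 -0.28]
(array([ 0.09890484,  0.9468634 , -0.11114692,  1.40846189,  0.00539796,
        1.65934906, -0.18708619]), np.float64(1.1821667144527015e-05), np.float64(7.784824776510757e-05))
shift [-0.0027  0.5158 -0.0694] turn [-0.0025 -0.0006  0.5563] dist 0.156 ang 50.1
```

```bash
python3 - <<'E'
from kin import *
q1=np.array(r.get_obs()["joints"])
print(ik([.47,.07,.04],orient(.2,-.873),q1))
cmd([.47,.07,.10],orient(.2,-.873))
E
```

```text
(array([-0.13011058,  0.94445622, -0.16595908,  1.48200935,  0.12388453,
        1.60218912, -0.14214555]), np.float64(1.0257094676246176e-05), np.float64(7.118135966563263e-05))
shift [-0.1901  0.517   0.387 ] turn [-0.1079 -0.227   0.5497] dist 0.202 ang 54.4
```

Request:
step_arm --xyz '[[-0.19, 0.1, 0.2], [-0.19, 0.1, 0.387], [-0.19, 0.2, 0.387], [-0.19, 0.3, 0.387], [-0.19, 0.4, 0.387], [-0.19, 0.517, 0.387], [-0.19, 0.517, 0.387], [-0.19, 0.517, 0.387], [-0.19, 0.517, 0.387]]' --rotation '[[-0.02, -0.05, 0.11], [-0.04, -0.09, 0.21], [-0.06, -0.13, 0.31], [-0.08, -0.18, 0.42], [-0.108, -0.227, 0.55], [-0.108, -0.227, 0.55], [-0.108, -0.227, 0.55], [-0.108, -0.227, 0.55], [-0.108, -0.227, 0.55]]'

```text
clock: 6.65
tcp_pos: [0.5866, 0.0938, 0.2014]
orientation: [-1.544, 0.537, 0.833]
contact_force: [-0.3, -0.4, -1.0]
grip_width: 0.0152
```

```bash
python3 - <<'E'
from kin import *
st();a=snap("scene","scene6")
A=cv2.resize(cv2.cvtColor(a["pixels"],4)[60:280,220:480],None,fx=2.7,fy=2.7,interpolation=0)
cv2.imwrite("pics/d6.png",cv2.convertScaleAbs(A,alpha=1.5))
cmd([.47,.07,.037],orient(.2,-.873))
E
```

```text
t 6.65 tcp [0.5866 0.0938 0.2014] grasp [0.4705 0.0702 0.1014] F [-0.3 -0.4 -1. ] w 0.0152
T [[0.632, -0.749, -0.199], [0.128, -0.152, 0.98], [-0.764, -0.645, -0.001]] q [-0.12  0.83 -0.2   1.59  0.05  1.6  -0.15]
shift [0.1643 0.1398 0.    ] turn [ 0.0002 -0.0003  0.0018] dist 0.065 ang 0.2
```

View pics/d6.png

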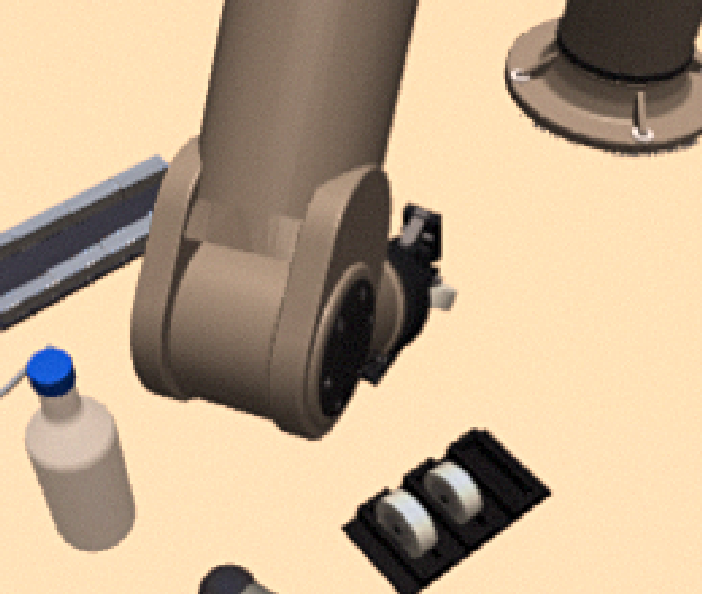

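```bash
python3 - <<'E'
from kin import *
print(back(load("scene0"),[[255,250]],0.0), back(load("scene6"),[[220+78/2.7,60+535/2.7]],0))
q=r.get_obs()["joints"]; p,T=fk(q,KK,SG); print(p,p-T[:,1]*.18)
cmd([.47,.085,.037],orient(.2,-.873))
E
```

```text
[[ 0.73742538 -0.02608662  0.        ]] [[ 0.75881193 -0.0213812   0.        ]]
[0.54898347 0.11536994 0.191359  ] [0.68554395 0.13225451 0.30740272]
shift [0.1707 0.1322 0.049 ] turn [ 0.0002 -0.0003  0.0018] dist 0.066 ang 0.2
```

Request:
step_arm --xyz '[[0.08, 0.06, 0.03], [0.158, 0.12, 0.049], [0.158, 0.12, 0.049], [0.158, 0.12, 0.049], [0.163, 0.1245, 0.049], [0.168, 0.129, 0.049]]' --rotation '[[0, 0, 0], [0, 0, 0], [0, 0, 0], [0, 0, 0], [0, 0, 0], [0, 0, 0]]'

```text
clock: 7.45
tcp_pos: [0.587, 0.1085, 0.1387]
orientation: [-1.544, 0.537, 0.831]
contact_force: [0.2, -0.7, -1.3]
grip_width: 0.0151
```

```bash
python3 - <<'E'
from kin import *
st();a=snap("scene","scene7")
A=cv2.resize(cv2.cvtColor(a["pixels"],4)[60:280,220:480],None,fx=2.7,fy=2.7,interpolation=0)
cv2.imwrite("pics/d7.png",cv2.convertScaleAbs(A,alpha=1.5))
b=snap("top","top7")
E
```

```text
t 7.45 tcp [0.587  0.1085 0.1387] grasp [0.471  0.0849 0.0386] F [ 0.2 -0.7 -1.3] w 0.0151
T [[0.633, -0.748, -0.198], [0.128, -0.152, 0.98], [-0.763, -0.646, -0.001]] q [-0.14  0.92 -0.2   1.58  0.06  1.52 -0.17]
```

View pics/d7.png

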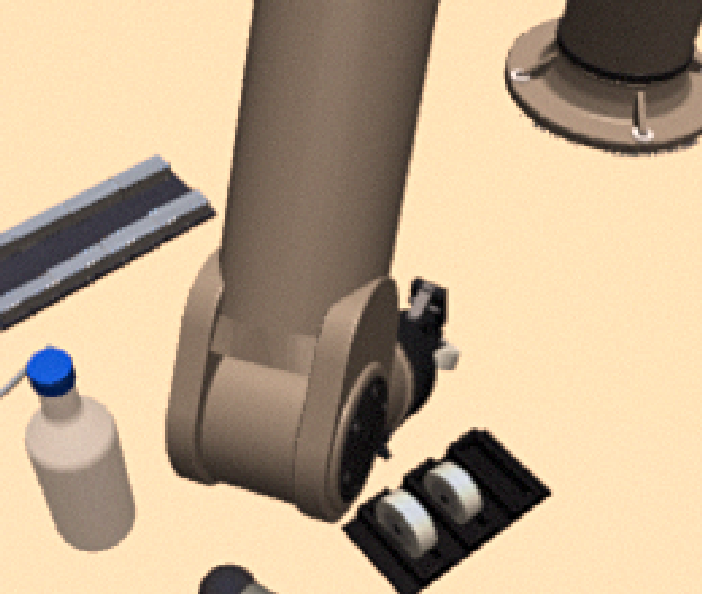

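View pics/top7.png

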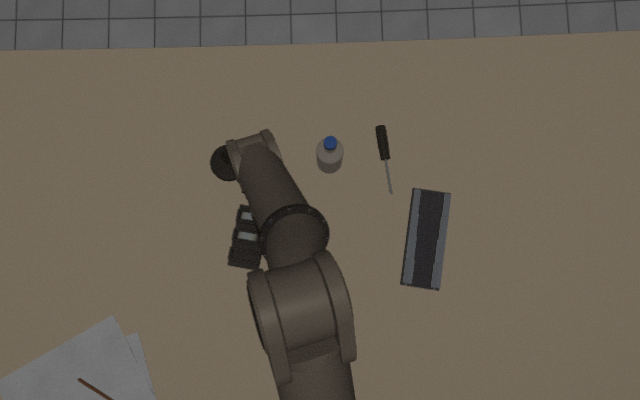

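Request:
step_arm --xyz '[[0.0038, 0.0032, 0], [0.0076, 0.0064, 0], [0.0114, 0.0096, 0], [0.0114, 0.0096, 0]]' --rotation '[[0, 0, 0], [0, 0, 0], [0, 0, 0], [0, 0, 0]]'

```text
clock: 8.05
tcp_pos: [0.5868, 0.1085, 0.134]
orientation: [-1.543, 0.538, 0.833]
contact_force: [-0.1, -0.4, 3.7]
grip_width: 0.0152
```

Request:
step_arm --xyz '[[0, 0, 0], [0, 0, 0], [0, 0, 0]]' --rotation '[[0, 0, 0], [0, 0, 0], [0, 0, 0]]' --grip 0.7

```text
clock: 8.43
tcp_pos: [0.5867, 0.1085, 0.1338]
orientation: [-1.543, 0.538, 0.833]
contact_force: [0.5, 0.4, -0.9]
grip_width: 0.0257
```

```bash
python3 - <<'E'
from kin import *
st();a=snap("scene","scene8")
A=cv2.resize(cv2.cvtColor(a["pixels"],4)[140:260,330:430],None,fx=5,fy=5,interpolation=0)
cv2.imwrite("pics/d8.png",cv2.convertScaleAbs(A,alpha=1.5))
E
```

```text
t 8.43 tcp [0.5867 0.1085 0.1338] grasp [0.4706 0.0849 0.0339] F [ 0.5  0.4 -0.9] w 0.0257
T [[0.632, -0.749, -0.199], [0.127, -0.152, 0.98], [-0.765, -0.645, -0.001]] q [-0.14  0.93 -0.2   1.57  0.06  1.52 -0.17]
```

View pics/d8.png

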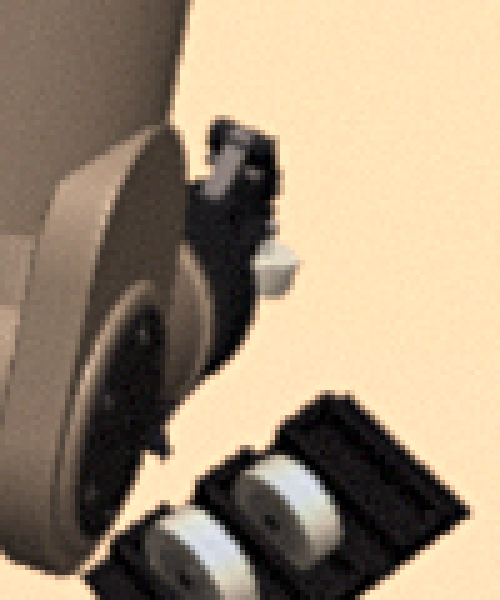

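Request:
step_arm --xyz '[[0.04, -0.05, 0], [0.08, -0.1, 0], [0.1, -0.127, 0], [0.1, -0.127, 0]]' --rotation '[[0, 0, 0], [0, 0, 0], [0, 0, 0], [0, 0, 0]]'

```text
clock: 8.98
tcp_pos: [0.6344, 0.1183, 0.1353]
orientation: [-1.543, 0.538, 0.833]
contact_force: [0.3, -0.4, -0.1]
grip_width: 0.0256
```

```bash
python3 - <<'E'
from kin import *
st();a=snap("scene","scene9")
A=cv2.resize(cv2.cvtColor(a["pixels"],4)[140:260,330:430],None,fx=5,fy=5,interpolation=0)
cv2.imwrite("pics/d9.png",cv2.convertScaleAbs(A,alpha=1.5))
E
```

```text
t 8.97 tcp [0.6344 0.1183 0.1353] grasp [0.5183 0.0947 0.0354] F [ 0.3 -0.4 -0.1] w 0.0256
T [[0.632, -0.749, -0.199], [0.128, -0.152, 0.98], [-0.764, -0.645, -0.001]] q [-0.15  0.98 -0.19  1.43  0.06  1.6  -0.16]
```

View pics/d9.png

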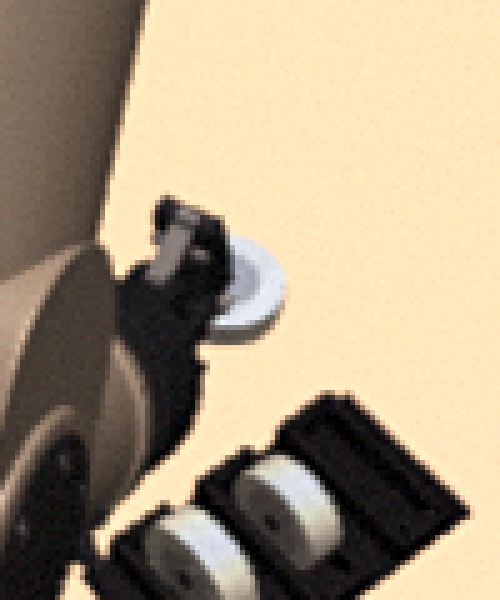

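Request:
step_arm --xyz '[[0.022, -0.025, -0.02], [0.043, -0.051, -0.05], [0.055, -0.06, -0.06], [0.0, -0.17, -0.06], [-0.15, -0.27, -0.06], [-0.2, -0.275, -0.06], [-0.2, -0.275, -0.06]]' --rotation '[[0, 0, 0], [0, 0, 0], [0, 0, 0], [0, 0, 0], [0, 0, 0], [0, 0, 0], [0, 0, 0]]'

```text
clock: 9.9
tcp_pos: [0.6614, 0.1051, 0.235]
orientation: [-1.544, 0.537, 0.832]
contact_force: [-0.6, 0.2, -0.2]
grip_width: 0.0259
```

```bash
python3 - <<'E'
from kin import *
st();a=snap("scene","scene10")
A=cv2.resize(cv2.cvtColor(a["pixels"],4)[100:290,280:440],None,fx=3,fy=3,interpolation=0)
cv2.imwrite("pics/d10.png",cv2.convertScaleAbs(A,alpha=1.5))
E
```

```text
t 9.9 tcp [0.6614 0.1051 0.235 ] grasp [0.5453 0.0816 0.135 ] F [-0.6  0.2 -0.2] w 0.0259
T [[0.632, -0.749, -0.198], [0.127, -0.152, 0.98], [-0.764, -0.645, -0.001]] q [-0.13  0.89 -0.19  1.36  0.05  1.77 -0.13]
```

View pics/d10.png

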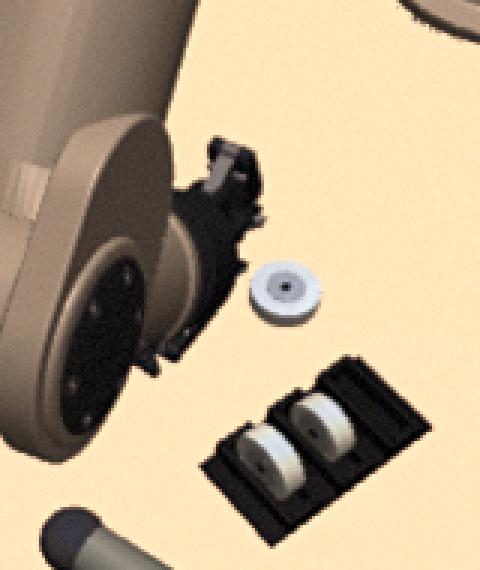

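```bash
cat >> fit.py <<'E'
th=np.linspace(0,2*np.pi,49)[:-1]
def discfit(f,c0,roi,z0=0.0,clipdark=True,Ds=(.046,.05,.054)):
    I,_=obs(f,roi); b=I.reshape(-1,3); d=np.median(f["pixels"][roi[1]:roi[1]+roi[3],roi[0]:roi[0]+roi[2]].reshape(-1,3),0)
    v=(I[...,0]-I[...,2])/(d[0]-d[2]); ob=np.clip(1-v,0,1)
    H=lambda D:[np.vstack([np.c_[D/2*np.cos(th),D/2*np.sin(th),np.full(48,z0+s)] for s in(0,.016)])]
    for D in list(Ds)+[None]:
        if D: 
            fn=lambda x:((mask(f,H(D),[x[0],x[1],0],roi)-ob)**2).sum(); x0=np.array(c0[:2])
            sx=np.vstack([x0,x0+np.diag([.005,.005])])
        else:
            fn=lambda x:((mask(f,H(x[2]),[x[0],x[1],0],roi)-ob)**2).sum(); x0=np.r_[c0[:2],.05]
            sx=np.vstack([x0,x0+np.diag([.005,.005,.004])])
        m=minimize(fn,x0,method="Nelder-Mead",options=dict(initial_simplex=sx,xatol=1e-5,fatol=1e-4)); print(D,m.x.round(4),round(m.fun,2))
    return m.x
E
python3 - <<'E'
from fit import *
f=load("scene10"); c=back(f,[[280+286/3,100+290/3]],.016)[0]; print(c)
x=discfit(f,c,(362,182,28,28))
cmd([x[0],x[1],.10],orient(-.18))
E
```

```text
[0.47095885 0.08469419 0.016     ]
0.046 [0.4666 0.0802] 29.73
0.05 [0.4675 0.0809] 8.14
0.054 [0.4679 0.0809] 41.57
None [0.4674 0.081  0.05  ] 8.16
shift [-0.472   0.451   0.0492] turn [ 0.1058  0.226  -0.5478] dist 0.196 ang 54.2
```

Request:
step_arm --xyz '[[-0.2, 0.1, 0.03], [-0.35, 0.25, 0.049], [-0.48, 0.38, 0.05], [-0.497, 0.43, 0.05], [-0.497, 0.43, 0.05], [-0.497, 0.43, 0.05], [-0.497, 0.43, 0.05]]' --rotation '[[0.02, 0.045, -0.11], [0.04, 0.09, -0.22], [0.06, 0.135, -0.33], [0.085, 0.18, -0.44], [0.106, 0.226, -0.548], [0.106, 0.226, -0.548], [0.106, 0.226, -0.548]]' --grip 0.15

```text
clock: 10.82
tcp_pos: [0.4676, 0.0813, 0.2641]
orientation: [-1.567, 0.143, -0.137]
contact_force: [-0.6, 0.5, -0.3]
grip_width: 0.0726
```

```bash
python3 - <<'E'
from fit import *
st();a=snap("scene","scene11")
A=cv2.resize(cv2.cvtColor(a["pixels"],4)[100:250,310:460],None,fx=4,fy=4,interpolation=0)
cv2.imwrite("pics/d11.png",cv2.convertScaleAbs(A,alpha=1.5))
cmd([.469,.082,.021],orient(-.18))
E
```

```text
t 10.82 tcp [0.4676 0.0813 0.2641] grasp [0.467  0.0813 0.1091] F [-0.6  0.5 -0.3] w 0.0726
T [[0.984, -0.004, 0.178], [-0.178, -0.0, 0.984], [-0.004, -1.0, -0.001]] q [-0.17  0.36 -0.15  2.14  0.09  0.66 -0.57]
shift [0.0043 0.294  0.003 ] turn [ 0.0004  0.0006 -0.0019] dist 0.088 ang 0.2
```

View pics/d11.png

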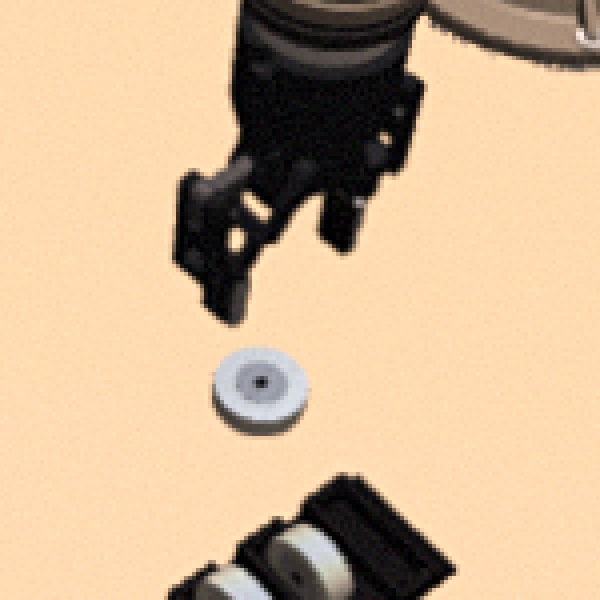

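```bash
python3 - <<'E'
from fit import *
a=load("scene11");o=r.get_obs();T=R.from_rotvec(o["orientation"]).as_matrix();p=np.array(o["tcp_pos"])
for ah in (.16,.165,.17,.175,.18,.185):
    print(ah,[proj(a,p+T@[x,ah,z])[0].round(1).tolist() for x,z in((.036,.011),(.050,.011),(.036,-.011),(-.036,.011),(-.036,-.011))])
E
```

```text
0.16 [[370.6, 179.9], [365.5, 183.2], [363.2, 173.4], [396.0, 163.4], [388.5, 157.4]]
0.165 [[370.4, 181.5], [365.2, 184.8], [363.0, 175.1], [395.6, 165.0], [388.2, 159.0]]
0.17 [[370.1, 183.1], [365.0, 186.4], [362.8, 176.7], [395.3, 166.6], [387.9, 160.7]]
0.175 [[369.9, 184.7], [364.8, 188.0], [362.6, 178.3], [394.9, 168.2], [387.6, 162.3]]
0.18 [[369.7, 186.2], [364.6, 189.6], [362.4, 179.9], [394.6, 169.8], [387.3, 163.9]]
0.185 [[369.4, 187.8], [364.4, 191.1], [362.2, 181.4], [394.2, 171.4], [387.0, 165.5]]
```

```bash
python3 - <<'E'
from fit import *
a=load("scene11")
A=cv2.resize(cv2.cvtColor(a["pixels"],4)[135:190,350:405],None,fx=10,fy=10,interpolation=0)
cv2.imwrite("pics/d12.png",cv2.convertScaleAbs(A,alpha=2.5))
E
```

```text
(no output)
```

View pics/d12.png

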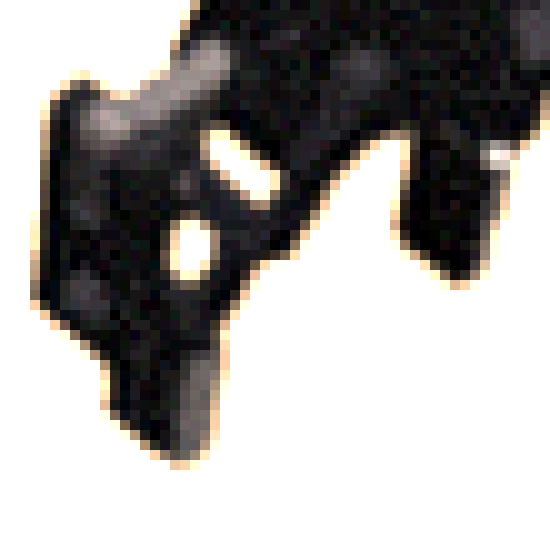

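Request:
step_arm --xyz '[[0.004, 0.15, 0.003], [0.004, 0.28, 0.003], [0.004, 0.307, 0.003], [0.004, 0.307, 0.003]]' --rotation '[[0, 0, -0.002], [0, 0, -0.002], [0, 0, -0.002], [0, 0, -0.002]]'

```text
clock: 11.38
tcp_pos: [0.4693, 0.082, 0.1718]
orientation: [-1.567, 0.142, -0.139]
contact_force: [0.2, 0.4, -0.2]
grip_width: 0.0723
```

Request:
step_arm --xyz '[[0, 0, 0], [0, 0, 0], [0, 0, 0], [0, 0, 0], [0, 0, 0]]' --rotation '[[0, 0, 0], [0, 0, 0], [0, 0, 0], [0, 0, 0], [0, 0, 0]]' --grip 1 --force 25

```text
clock: 12.0
tcp_pos: [0.47, 0.0822, 0.1732]
orientation: [-1.567, 0.14, -0.141]
contact_force: [-1.3, -0.1, 7.4]
grip_width: 0.053
```

```bash
python3 - <<'E'
from fit import *
st();a=snap("scene","scene12")
A=cv2.resize(cv2.cvtColor(a["pixels"],4)[150:230,340:420],None,fx=7,fy=7,interpolation=0)
cv2.imwrite("pics/d13.png",cv2.convertScaleAbs(A,alpha=1.7))
E
```

```text
t 12.0 tcp [0.47   0.0822 0.1732] grasp [0.4701 0.0821 0.0182] F [-1.3 -0.1  7.4] w 0.053
T [[0.984, 0.001, 0.178], [-0.178, -0.0, 0.984], [0.001, -1.0, -0.0]] q [-0.21  0.53 -0.12  2.17  0.14  0.45 -0.62]
```

View pics/d13.png

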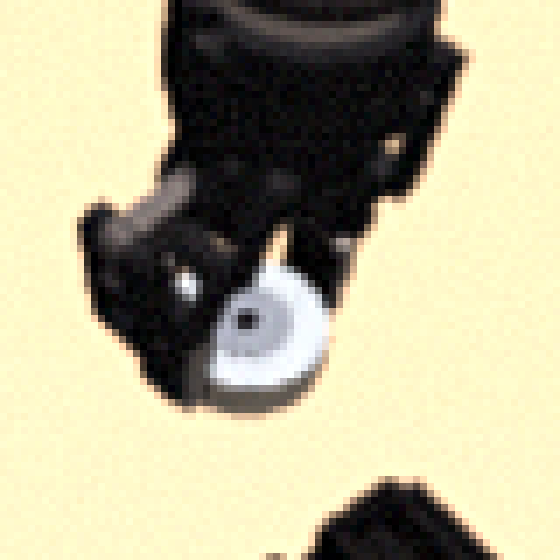

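Request:
step_arm --xyz '[[0, 0, 0], [0, -0.005, 0], [0, -0.01, 0], [0, -0.01, 0]]' --rotation '[[0, 0, 0], [0, 0, 0], [0, 0, 0], [0, 0, 0]]'

```text
clock: 12.55
tcp_pos: [0.47, 0.0822, 0.1763]
orientation: [-1.567, 0.14, -0.141]
contact_force: [-0.6, -0.1, -1.2]
grip_width: 0.053
```

Request:
step_arm --xyz '[[0, -0.1, 0], [0, -0.25, 0], [0, -0.25, 0], [0, -0.25, 0]]' --rotation '[[0, 0, 0], [0, 0, 0], [0, 0, 0], [0, 0, 0]]'

```text
clock: 13.05
tcp_pos: [0.4696, 0.0821, 0.2509]
orientation: [-1.567, 0.14, -0.141]
contact_force: [0.2, 0.5, -1.6]
grip_width: 0.053
```

```bash
python3 - <<'E'
from fit import *
st();a=snap("scene","scene13")
A=cv2.resize(cv2.cvtColor(a["pixels"],4)[110:210,340:420],None,fx=6,fy=6,interpolation=0)
cv2.imwrite("pics/d14.png",cv2.convertScaleAbs(A,alpha=1.7))
E
```

```text
t 13.05 tcp [0.4696 0.0821 0.2509] grasp [0.4697 0.082  0.0959] F [ 0.2  0.5 -1.6] w 0.053
T [[0.984, 0.0, 0.178], [-0.178, -0.001, 0.984], [0.001, -1.0, -0.0]] q [-0.17  0.38 -0.16  2.14  0.1   0.62 -0.58]
```

View pics/d14.png

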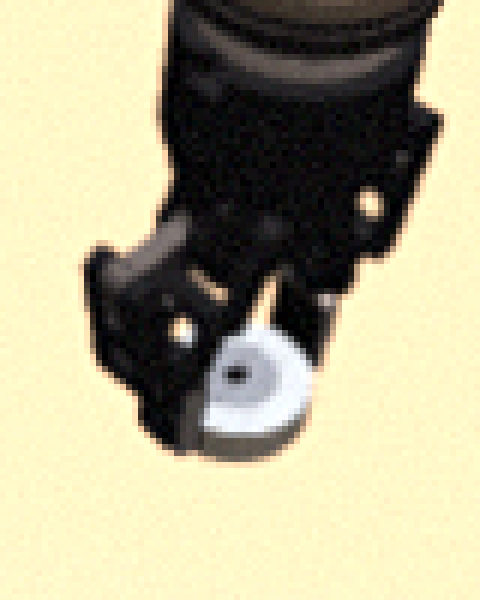

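```bash
python3 - <<'E'
from fit import *
f=load("scene10"); roi=(362,182,28,28)
I,_=obs(f,roi); d=np.median(f["pixels"][182:210,362:390].reshape(-1,3),0)
v=(I[...,0]-I[...,2])/(d[0]-d[2]); print((1-v)[::2,::2].round(1))
dif=np.abs(I-d).sum(2); print((dif[::2,::2]).astype(int), d)
E
```

```text
[[-1.2 -1.2 -1.2 -1.3 -1.2 -1.2 -1.4 -1.2 -1.4 -1.3 -1.2 -1.2 -1.3 -1.3]
 [-1.3 -1.3 -1.2 -1.3 -1.3 -1.3 -1.2 -1.3 -1.3 -1.2 -1.2 -1.2 -1.2 -1.4]
 [-1.2 -1.3 -1.3 -1.3 -1.2 -0.4 -0.4 -0.6 -1.3 -1.3 -1.3 -1.2 -1.3 -1.3]
 [-0.1 -1.3 -1.   1.   1.4  1.4  1.3  1.3  1.4  0.9 -1.  -1.3 -1.2 -1.3]
 [-0.9 -1.   1.3  1.4  1.3  1.3  1.4  1.3  1.2  1.3  1.4 -0.3 -1.4 -1.2]
 [-1.4  0.9  1.4  1.3  1.3  1.4  1.4  1.4  1.4  1.4  1.4  1.2 -0.8 -1.3]
 [-1.3  1.5  1.3  1.4  1.4  1.4  1.2  1.2  1.4  1.4  1.3  1.4  0.6 -1.3]
 [-1.2  1.6  1.3  1.3  1.4  1.4  1.2  1.2  1.4  1.3  1.2  1.4  0.9 -1.4]
 [-1.2  1.2  1.3  1.4  1.4  1.5  1.5  1.4  1.4  1.4  1.4  1.3  0.8 -1.4]
 [-1.2  0.8  1.4  1.4  1.4  1.3  1.3  1.4  1.3  1.3  1.3  1.4  0.1 -1.3]
 [-1.2  0.5  0.9  1.1  1.4  1.3  1.4  1.3  1.2  1.4  1.3  1.  -1.  -1.2]
 [-1.3 -1.   0.7  0.7  0.9  1.   1.3  1.4  1.3  1.1  0.7  0.1 -1.3 -1.2]
 [-1.1 -1.3 -0.9  0.6  0.6  0.6  0.6  0.6  0.6  0.7  0.3 -1.2 -1.3 -1.3]
 [-1.2 -1.2 -1.2 -1.2 -0.5  0.1  0.5  0.5  0.2 -0.6 -1.2 -1.3 -1.2 -1.2]]
[[ 38  38  35  36  35  35  39  34  38  38  35  35  33  35]
 [ 36  33  34  35  36  35  36  34  38  33  35  33  37  36]
 [ 40  36  36  39  35  24  32  31  36  37  36  38  35  35]
 [218  37  34  30  40  38  33  36  38  27  38  37  32  35]
 [ 49  40  37  38  35  49  54  49  40  33  34  26  36  36]
 [ 41  27  39  35  72  93  83  96  90  47  37  33  38  35]
 [ 33  42  37  44  97  83 214 199  66  83  33  38  38  42]
 [ 38  45  37  48  91  93 300 221  82  88  33  37  34  37]
 [ 43  78  34  36  66  99  88  73  88  84  44  39  29  38]
 [ 39 294  37  38  37  49  86  63  54  33  39  39  69  37]
 [ 42 279 247  42  40  33  37  32  35  49  47 107  47  43]
 [ 41  41 290 276 173  68  46  38  38  77 204 199  39  31]
 [ 32  52  41 262 284 272 268 262 259 263 213  34  36  34]
 [ 33  36  34  31  98 212 250 252 192 101  31  41  37  33]] [151. 151. 126.]
```

```bash
python3 - <<'E'
s=open('fit.py').read()
s=s.replace('d=np.median(f["pixels"][roi[1]:roi[1]+roi[3],roi[0]:roi[0]+roi[2]].reshape(-1,3),0)','d=np.median(np.r_[I[:2].reshape(-1,3),I[:,-1]],0)')
s=s.replace('ob=np.clip(1-v,0,1)\n    H','ob=np.clip((1-v)*2.6/2,0,1)\n    H')
open('fit.py','w').write(s)
from fit import *
f=load("scene10"); discfit(f,[.4675,.081],(362,182,28,30))
E
```

```text
0.046 [0.4692 0.0819] 72.2
0.05 [0.468 0.081] 21.33
0.054 [0.4677 0.0812] 5.2
None [0.4677 0.0811 0.053 ] 2.88
```

Request:
step_arm --xyz '[[0.1, 0, -0.2], [0.1, 0, -0.4], [0.1, 0, -0.6], [0.1, 0, -0.9], [0.1, 0, -0.9], [0.1, 0, -0.9]]' --rotation '[[0, 0, 0], [0, 0, 0], [0, 0, 0], [0, 0, 0], [0, 0, 0], [0, 0, 0]]'

```text
clock: 13.85
tcp_pos: [0.4494, -0.1914, 0.2492]
orientation: [-1.567, 0.147, -0.142]
contact_force: [-0.6, 0.3, -0.7]
grip_width: 0.0526
```

```bash
cat >> h.py <<'E'
GP=[.545,-.2487,-.1795]
def gpt(x,y=0,gp=None):
    g=gp or GP; c,s=np.cos(g[2]),np.sin(g[2]); return np.array([g[0]+c*x-s*y,g[1]+s*x+c*y])
def gcmd(x,tz,y=0):
    q=gpt(x,y); return cmd([q[0],q[1],tz],orient(GP[2]),0)
E
python3 - <<'E'
from h import *
st(); gcmd(-.084,.215)
E
```

```text
t 13.85 tcp [ 0.4494 -0.1914  0.2492] grasp [ 0.4489 -0.1916  0.0942] F [-0.6  0.3 -0.7] w 0.0526
T [[0.983, -0.004, 0.183], [-0.183, -0.001, 0.983], [-0.003, -1.0, -0.002]] q [ 0.36  0.4  -0.1   2.12  0.07  0.63  0.03]
shift [ 0.0685  0.1141 -0.1305] turn [ 0.0011 -0.003  -0.0022] dist 0.056 ang 0.3
```

Request:
step_arm --xyz '[[0.068, 0.05, -0.08], [0.068, 0.114, -0.13], [0.068, 0.114, -0.13], [0.068, 0.114, -0.13]]' --rotation '[[0, -0.003, -0.002], [0.001, -0.003, -0.002], [0.001, -0.003, -0.002], [0.001, -0.003, -0.002]]'

```text
clock: 14.35
tcp_pos: [0.4625, -0.232, 0.2149]
orientation: [-1.565, 0.14, -0.139]
contact_force: [0.3, 0.7, -0.5]
grip_width: 0.0527
```

```bash
python3 - <<'E'
from fit import *
st(); gcmd(-.084,.215)
a=snap("scene","scene14")
A=cv2.resize(cv2.cvtColor(a["pixels"],4)[80:190,190:320],None,fx=6,fy=5.4,interpolation=0)
cv2.imwrite("pics/d15.png",cv2.convertScaleAbs(A,alpha=1.7))
E
```

```text
t 14.35 tcp [ 0.4625 -0.232   0.2149] grasp [ 0.4623 -0.2318  0.0599] F [ 0.3  0.7 -0.5] w 0.0527
T [[0.984, -0.001, 0.177], [-0.177, 0.001, 0.984], [-0.001, -1.0, 0.001]] q [ 0.41  0.49 -0.09  2.07  0.07  0.58  0.1 ]
shift [ 0.0005 -0.0003 -0.0057] turn [-0.0005  0.0011 -0.0008] dist 0.002 ang 0.1
```

View pics/d15.png

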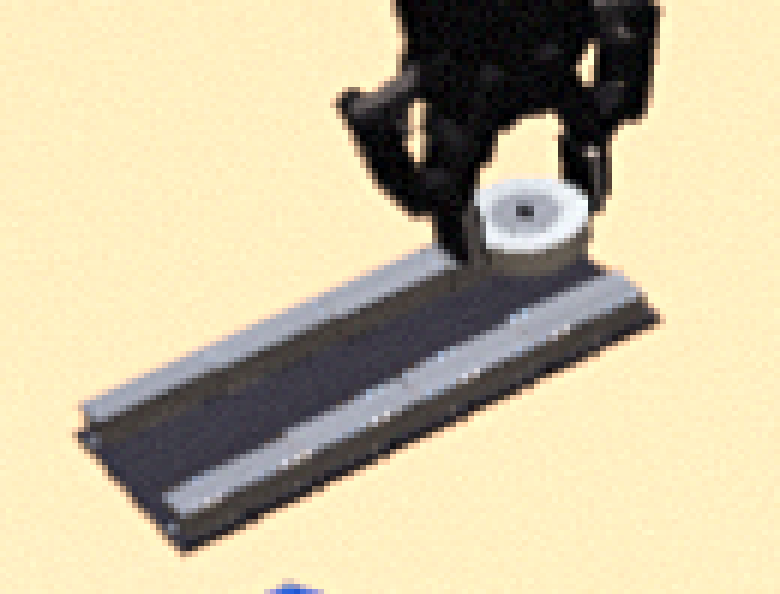

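```bash
cat >> fit.py <<'E'
def hole(f,u0,v0,z,rad=2):
    g=f["pixels"][v0-4:v0+5,u0-4:u0+5].astype(float).sum(2)
    vv,uu=np.mgrid[v0-4:v0+5,u0-4:u0+5]; m=(np.hypot(uu-u0,vv-v0)<=3.2)
    w=np.clip(np.median(g[m])-g,0,None)*m; w[w<.25*w.max()]=0
    uv=[(w*uu).sum()/w.sum(),(w*vv).sum()/w.sum()]; return uv,back(f,[uv],z)[0]
E
python3 - <<'E'
from fit import *
f=load("scene14"); uv,p=hole(f,277,119,.0577); print(uv,p)
g=[.5432,-.2498,-.1791]; c,s=np.cos(g[2]),np.sin(g[2]); d=p[:2]-g[:2]; print("in gauge (scene frame)", c*d[0]+s*d[1], -s*d[0]+c*d[1])
f0=load("scene10"); uv,p=hole(f0,int(280+286/3),int(100+290/3),.016); print(uv,p)
o=r.get_obs(); d=np.array(o["tcp_pos"])[:2]-GP[:2]; print("tcp in gauge",c*d[0]+s*d[1], -s*d[0]+c*d[1])
E
```

```text
[np.float64(277.0536659108088), np.float64(118.6379440665155)] [ 0.4609466  -0.23321942  0.0577    ]
in gauge (scene frame) -0.08389144324189882 0.0016624126269519542
[np.float64(374.80318543799774), np.float64(195.09499431171787)] [0.46812047 0.08112496 0.016     ]
tcp in gauge -0.08399526376300682 0.0017021296337406244
```

Request:
step_arm --xyz '[[0.0005, 0.03, -0.0057], [0.0005, 0.055, -0.0057], [0.0005, 0.06, -0.0057], [0.0005, 0.064, -0.0057], [0.0005, 0.067, -0.0057], [0.0005, 0.07, -0.0057]]' --rotation '[[0, 0, 0], [0, 0, 0], [0, 0, 0], [0, 0, 0], [0, 0, 0], [0, 0, 0]]'

```text
clock: 15.15
tcp_pos: [0.4626, -0.2338, 0.1952]
orientation: [-1.566, 0.14, -0.139]
contact_force: [-4.0, 2.0, 17.8]
grip_width: 0.0527
```

```bash
python3 - <<'E'
from fit import *
st(); gcmd(-.084,.195)
E
```

```text
t 15.15 tcp [ 0.4626 -0.2338  0.1952] grasp [ 0.4626 -0.2338  0.0402] F [-4.   2.  17.8] w 0.0527
T [[0.984, -0.0, 0.177], [-0.177, 0.0, 0.984], [-0.0, -1.0, 0.0]] q [ 0.41  0.53 -0.08  2.07  0.08  0.54  0.1 ]
shift [-0.0009  0.0005  0.0003] turn [-0.0003  0.0011 -0.0001] dist 0.0 ang 0.1
```

Request:
step_arm --xyz '[[0, -0.03, 0], [0.09, -0.03, 0], [0.186, -0.03, 0], [0.186, -0.03, 0], [0.186, -0.03, 0]]' --rotation '[[0, 0.001, 0], [0, 0.001, 0], [0, 0.001, 0], [0, 0.001, 0], [0, 0.001, 0]]'

```text
clock: 15.78
tcp_pos: [0.5168, -0.2436, 0.2041]
orientation: [-1.566, 0.142, -0.14]
contact_force: [-1.2, -0.2, -0.3]
grip_width: 0.0528
```

```bash
python3 - <<'E'
from fit import *
st(); gcmd(-.028,.195)
E
```

```text
t 15.78 tcp [ 0.5168 -0.2436  0.2041] grasp [ 0.5166 -0.2435  0.0491] F [-1.2 -0.2 -0.3] w 0.0528
T [[0.984, -0.001, 0.178], [-0.178, 0.001, 0.984], [-0.001, -1.0, 0.0]] q [ 0.39  0.57 -0.08  1.94  0.07  0.63  0.09]
shift [0.0021 0.0302 0.0002] turn [-0.0003  0.0001 -0.0009] dist 0.009 ang 0.1
```

Request:
step_arm --xyz '[[0.002, 0.02, 0], [0.002, 0.025, 0], [0.002, 0.0285, 0], [0.002, 0.0315, 0], [0.002, 0.033, 0]]' --rotation '[[0, 0, 0], [0, 0, 0], [0, 0, 0], [0, 0, 0], [0, 0, 0]]'

```text
clock: 16.4
tcp_pos: [0.5171, -0.2437, 0.1951]
orientation: [-1.566, 0.143, -0.139]
contact_force: [-5.3, 0.7, 14.3]
grip_width: 0.0529
```

```bash
python3 - <<'E'
from fit import *
st(); gcmd(-.028,.195)
E
```

```text
t 16.4 tcp [ 0.5171 -0.2437  0.1951] grasp [ 0.5168 -0.2436  0.0401] F [-5.3  0.7 14.3] w 0.0529
T [[0.984, -0.002, 0.179], [-0.179, 0.001, 0.984], [-0.002, -1.0, 0.0]] q [ 0.39  0.59 -0.08  1.95  0.08  0.61  0.08]
shift [0.0011 0.0004 0.0003] turn [-0.0003 -0.0002 -0.0014] dist 0.0 ang 0.1
```

Request:
step_arm --xyz '[[0, -0.03, 0], [0.09, -0.03, 0], [0.188, -0.03, 0], [0.188, -0.03, 0], [0.188, -0.03, 0]]' --rotation '[[0, 0, -0.001], [0, 0, -0.001], [0, 0, -0.001], [0, 0, -0.001], [0, 0, -0.001]]'

```text
clock: 17.02
tcp_pos: [0.5719, -0.2538, 0.2038]
orientation: [-1.566, 0.143, -0.14]
contact_force: [-1.0, -0.8, -1.5]
grip_width: 0.0525
```

```bash
python3 - <<'E'
from fit import *
st(); gcmd(.028,.195)
E
```

```text
t 17.02 tcp [ 0.5719 -0.2538  0.2038] grasp [ 0.5717 -0.2537  0.0488] F [-1.  -0.8 -1.5] w 0.0525
T [[0.984, -0.002, 0.179], [-0.179, 0.001, 0.984], [-0.002, -1.0, 0.0]] q [ 0.37  0.64 -0.08  1.81  0.07  0.7   0.08]
shift [0.002  0.0295 0.0007] turn [-0.0002 -0.0002 -0.0011] dist 0.009 ang 0.1
```

Request:
step_arm --xyz '[[0.002, 0.02, 0.0007], [0.002, 0.025, 0.0007], [0.002, 0.0285, 0.0007], [0.002, 0.0315, 0.0007], [0.002, 0.033, 0.0007], [0.002, 0.033, 0.0007]]' --rotation '[[0, 0, 0], [0, 0, 0], [0, 0, 0], [0, 0, 0], [0, 0, 0], [0, 0, 0]]'

```text
clock: 17.77
tcp_pos: [0.5724, -0.2535, 0.1942]
orientation: [-1.565, 0.143, -0.139]
contact_force: [-2.6, 1.6, 4.3]
grip_width: 0.0528
```

```bash
python3 - <<'E'
from fit import *
st(); gcmd(.028,.195)
E
```

```text
t 17.77 tcp [ 0.5724 -0.2535  0.1942] grasp [ 0.5721 -0.2534  0.0392] F [-2.6  1.6  4.3] w 0.0528
T [[0.984, -0.002, 0.179], [-0.179, 0.001, 0.984], [-0.002, -1.0, 0.001]] q [ 0.37  0.65 -0.08  1.81  0.07  0.68  0.08]
shift [ 0.0005 -0.0027 -0.0005] turn [-0.0003 -0.0002 -0.0014] dist 0.001 ang 0.1
```

Request:
step_arm --xyz '[[0, 0.004, 0], [0, 0.007, 0], [0, 0.007, 0]]' --rotation '[[0, 0, 0], [0, 0, 0], [0, 0, 0]]'

```text
clock: 18.15
tcp_pos: [0.5726, -0.2532, 0.1925]
orientation: [-1.565, 0.142, -0.14]
contact_force: [-2.0, 2.5, 5.6]
grip_width: 0.0532
```

```bash
python3 - <<'E'
from fit import *
st(); gcmd(.028,.195)
a=snap("scene","scene15")
A=cv2.resize(cv2.cvtColor(a["pixels"],4)[80:190,190:320],None,fx=6,fy=5.4,interpolation=0)
cv2.imwrite("pics/d16.png",cv2.convertScaleAbs(A,alpha=1.7))
E
```

```text
t 18.15 tcp [ 0.5726 -0.2532  0.1925] grasp [ 0.5724 -0.253   0.0375] F [-2.   2.5  5.6] w 0.0532
T [[0.984, -0.002, 0.179], [-0.179, 0.001, 0.984], [-0.002, -1.0, 0.001]] q [ 0.37  0.66 -0.08  1.81  0.07  0.68  0.08]
shift [ 0.     -0.0084 -0.0017] turn [-0.0006 -0.0001 -0.0012] dist 0.003 ang 0.1
```

View pics/d16.png

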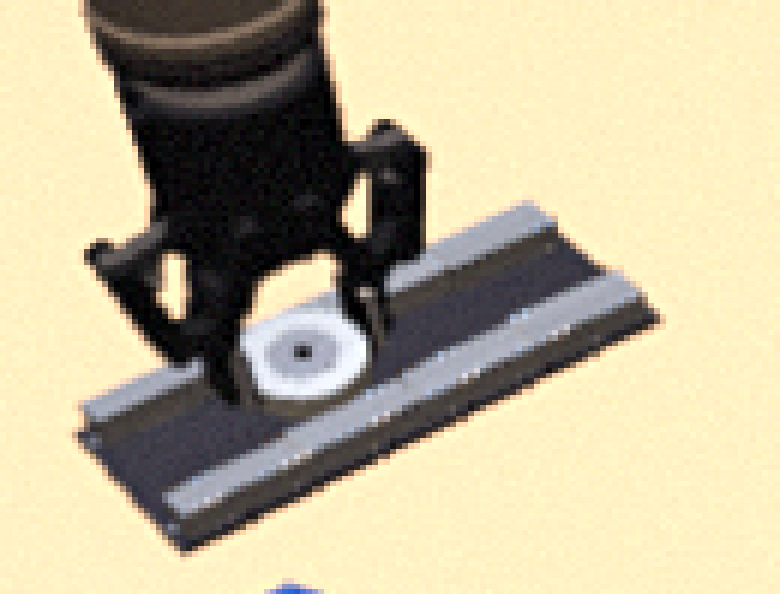

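```bash
python3 - <<'E'
from fit import *
f=load("scene15"); u,v=int(190+303/6),int(80+351/5.4); 
for z in (.0353,.037): 
    uv,p=hole(f,u,v,z); 
    g=[.5432,-.2498,-.1791]; c,s=np.cos(g[2]),np.sin(g[2]); d=p[:2]-g[:2]; print(uv,"in gauge (scene frame)", c*d[0]+s*d[1], -s*d[0]+c*d[1])
o=r.get_obs(); d=np.array(o["tcp_pos"])[:2]-GP[:2]; print("tcp in gauge",c*d[0]+s*d[1], -s*d[0]+c*d[1])
A=cv2.resize(cv2.cvtColor(f["pixels"],4)[130:166,222:262],None,fx=16,fy=16,interpolation=cv2.INTER_CUBIC)
cv2.imwrite("pics/d17.png",cv2.convertScaleAbs(A,alpha=1.5))
E
```

```text
[np.float64(240.0071371927042), np.float64(144.66217287866772)] in gauge (scene frame) 0.02814914704762473 0.0006267136703187702
[np.float64(240.0071371927042), np.float64(144.66217287866772)] in gauge (scene frame) 0.028815108379602754 0.0023598220885806915
tcp in gauge 0.028017135941982366 0.0004979865895058206
```

View pics/d17.png

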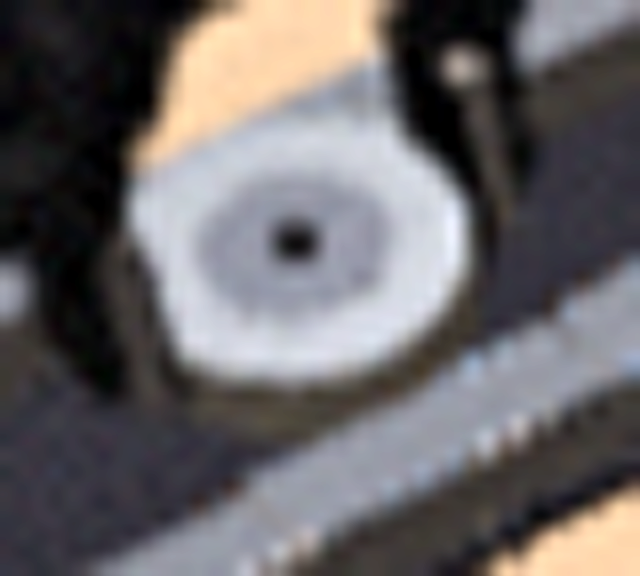

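Request:
step_arm --xyz '[[0, -0.02, -0.001], [0, -0.06, -0.0017], [0, -0.06, -0.0017], [0, -0.06, -0.0017]]' --rotation '[[0, 0, -0.001], [0, 0, -0.001], [0, 0, -0.001], [0, 0, -0.001]]'

```text
clock: 18.7
tcp_pos: [0.5726, -0.2538, 0.2106]
orientation: [-1.565, 0.141, -0.141]
contact_force: [0.5, -1.4, -1.3]
grip_width: 0.0527
```

```bash
python3 - <<'E'
from fit import *
st(); gcmd(.084,.2)
a=snap("scene","scene16")
A=cv2.resize(cv2.cvtColor(a["pixels"],4)[110:165,210:275],None,fx=10,fy=10,interpolation=cv2.INTER_CUBIC)
cv2.imwrite("pics/d18.png",cv2.convertScaleAbs(A,alpha=1.5))
E
```

```text
t 18.7 tcp [ 0.5726 -0.2538  0.2106] grasp [ 0.5726 -0.2536  0.0556] F [ 0.5 -1.4 -1.3] w 0.0527
T [[0.984, 0.0, 0.179], [-0.179, 0.001, 0.984], [0.0, -1.0, 0.001]] q [ 0.37  0.63 -0.08  1.81  0.07  0.71  0.08]
shift [0.1865 0.0355 0.0002] turn [-0.0005 -0.0001  0.0001] dist 0.057 ang 0.0
```

View pics/d18.png

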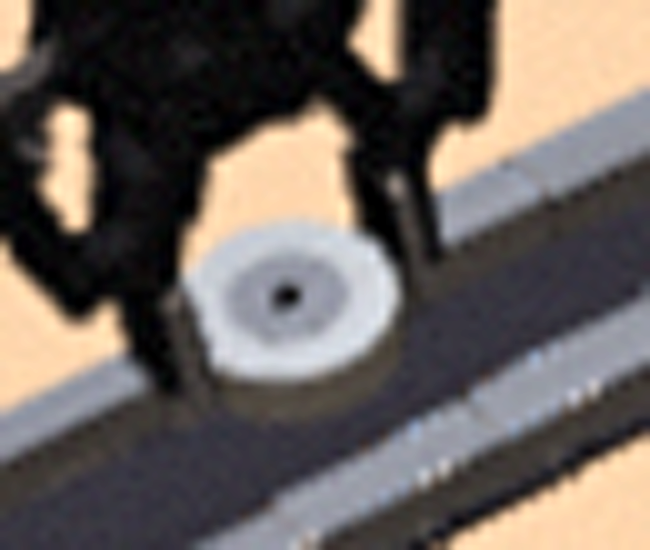

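Request:
step_arm --xyz '[[0, -0.02, 0], [0, -0.02, 0.15], [-0.07, -0.02, 0.3], [-0.07, -0.02, 0.447], [-0.07, 0.03, 0.447], [-0.07, 0.08, 0.447], [-0.07, 0.1, 0.447], [-0.07, 0.1, 0.447]]' --rotation '[[0, 0, 0], [0, 0, 0], [0, 0, 0], [0, 0, 0], [0, 0, 0], [0, 0, 0], [0, 0, 0], [0, 0, 0]]'

```text
clock: 19.75
tcp_pos: [0.5753, -0.1192, 0.1797]
orientation: [-1.566, 0.144, -0.141]
contact_force: [-0.5, -0.4, -2.1]
grip_width: 0.0527
```

```bash
python3 - <<'E'
from fit import *
st(); a=snap("scene","scene17")
A=cv2.resize(cv2.cvtColor(a["pixels"],4)[110:195,210:310],None,fx=7,fy=7,interpolation=cv2.INTER_CUBIC)
cv2.imwrite("pics/d19.png",cv2.convertScaleAbs(A,alpha=1.5))
E
```

```text
t 19.75 tcp [ 0.5753 -0.1192  0.1797] grasp [ 0.575  -0.1191  0.0247] F [-0.5 -0.4 -2.1] w 0.0527
T [[0.984, -0.002, 0.181], [-0.181, 0.001, 0.984], [-0.002, -1.0, 0.0]] q [ 0.16  0.63 -0.08  1.91  0.08  0.6  -0.15]
```

View pics/d19.png

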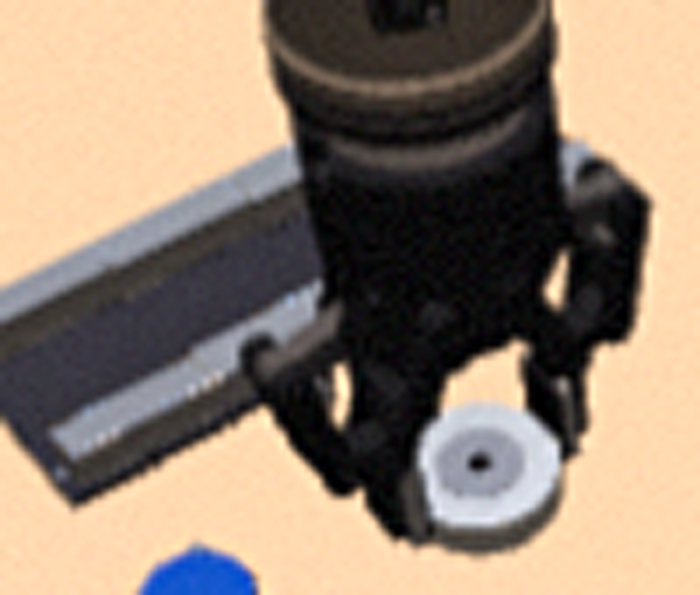

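Request:
step_arm --xyz '[[0, 0.006, 0], [0, 0.011, 0], [0, 0.016, 0], [0, 0.02, 0], [0, 0.023, 0], [0, 0.0255, 0], [0, 0.0255, 0]]' --rotation '[[0, 0, 0], [0, 0, 0], [0, 0, 0], [0, 0, 0], [0, 0, 0], [0, 0, 0], [0, 0, 0]]'

```text
clock: 20.68
tcp_pos: [0.5756, -0.1193, 0.1731]
orientation: [-1.566, 0.143, -0.142]
contact_force: [-2.3, -0.9, 6.0]
grip_width: 0.0529
```

```bash
python3 - <<'E'
from fit import *
st(); a=snap("scene","scene18")
A=cv2.resize(cv2.cvtColor(a["pixels"],4)[110:195,210:310],None,fx=7,fy=7,interpolation=cv2.INTER_CUBIC)
cv2.imwrite("pics/d20.png",cv2.convertScaleAbs(A,alpha=1.5))
E
```

```text
t 20.68 tcp [ 0.5756 -0.1193  0.1731] grasp [ 0.5755 -0.1192  0.0181] F [-2.3 -0.9  6. ] w 0.0529
T [[0.984, -0.001, 0.181], [-0.181, 0.0, 0.984], [-0.001, -1.0, 0.0]] q [ 0.15  0.64 -0.07  1.91  0.08  0.59 -0.15]
```

View pics/d20.png

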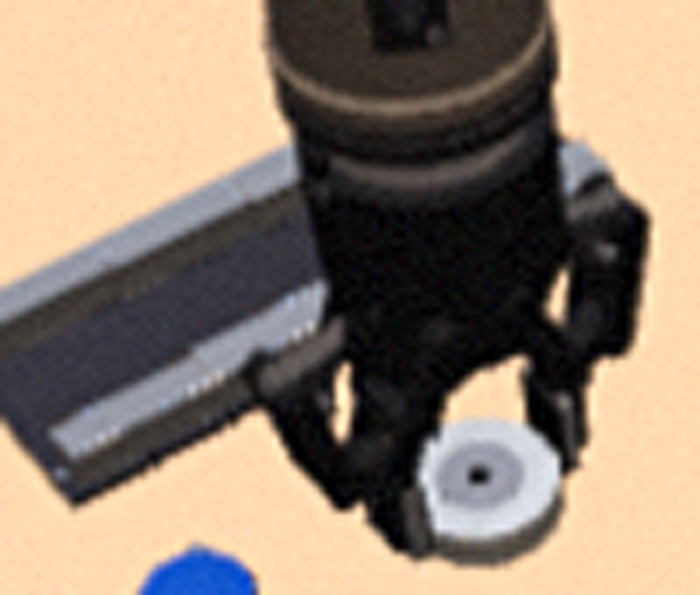

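Request:
step_arm --xyz '[[0, -0.1, 0], [0, -0.14, 0], [0.05, -0.14, -0.15], [0.1, -0.14, -0.3], [0.257, -0.14, -0.44], [0.257, -0.14, -0.44], [0.257, -0.14, -0.44]]' --rotation '[[0, 0, 0], [0, 0, 0], [0, 0, 0], [0, 0, 0], [0, 0, 0], [0, 0, 0], [0, 0, 0]]'

```text
clock: 21.6
tcp_pos: [0.6273, -0.2626, 0.2142]
orientation: [-1.565, 0.144, -0.141]
contact_force: [0.1, 0.2, -1.5]
grip_width: 0.0531
```

```bash
python3 - <<'E'
from fit import *
st(); gcmd(.084,.202,.0008)
a=snap("scene","scene19")
A=cv2.resize(cv2.cvtColor(a["pixels"],4)[110:190,190:270],None,fx=7,fy=7,interpolation=cv2.INTER_CUBIC)
cv2.imwrite("pics/d21.png",cv2.convertScaleAbs(A,alpha=1.5))
E
```

```text
t 21.6 tcp [ 0.6273 -0.2626  0.2142] grasp [ 0.6271 -0.2624  0.0592] F [ 0.1  0.2 -1.5] w 0.0531
T [[0.984, -0.002, 0.181], [-0.181, 0.001, 0.984], [-0.002, -1.0, 0.001]] q [ 0.36  0.69 -0.07  1.67  0.07  0.79  0.07]
shift [ 0.0017  0.0406 -0.0007] turn [-0.0006 -0.0014 -0.0013] dist 0.012 ang 0.2
```

View pics/d21.png

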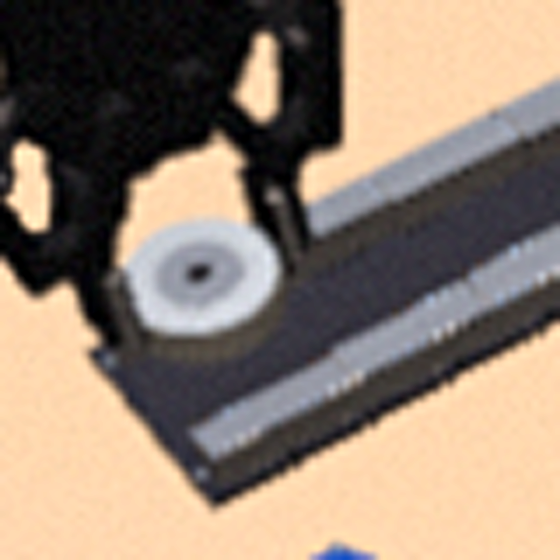

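```bash
python3 - <<'E'
from fit import *
f=load("scene19"); u,v=int(190+199/7),int(110+271/7); z=r.get_obs()["tcp_pos"][2]-.1572
uv,p=hole(f,u,v,z); g=[.5432,-.2498,-.1791]; c,s=np.cos(g[2]),np.sin(g[2]); d=p[:2]-g[:2]; print(uv,c*d[0]+s*d[1], -s*d[0]+c*d[1])
d=np.array(r.get_obs()["tcp_pos"])[:2]-GP[:2]; print("tcp in gauge",c*d[0]+s*d[1], -s*d[0]+c*d[1])
f=load("scene18"); uv,p=hole(f,int(210+479/7),int(110+474/7),.0161); print(p)
E
```

```text
[np.float64(217.84738955823292), np.float64(148.65622489959839)] 0.08438538761407309 0.0011087603569482681
tcp in gauge 0.08326500382857172 0.0018326913532193973
[ 0.57422186 -0.12094167  0.0161    ]
```

```bash
python3 - <<'E'
from fit import *
st(); gcmd(.084,.202,.0005)
c,s=np.cos(GP[2]),np.sin(GP[2]);d=np.array(r.get_obs()["tcp_pos"])[:2]-GP[:2]; print("tcp in gauge",c*d[0]+s*d[1], -s*d[0]+c*d[1])
E
```

```text
t 21.65 tcp [ 0.6273 -0.2617  0.2143] grasp [ 0.6269 -0.2615  0.0593] F [-0.5  0.2 -1.5] w 0.0532
T [[0.984, -0.002, 0.179], [-0.179, 0.002, 0.984], [-0.002, -1.0, 0.001]] q [ 0.36  0.69 -0.07  1.67  0.07  0.79  0.07]
shift [ 0.0025  0.0409 -0.0046] turn [-0.0008 -0.0006 -0.0014] dist 0.012 ang 0.2
tcp in gauge 0.08326426409084976 0.0018659972072473576
```

Request:
step_arm --xyz '[[0.0025, 0.02, -0.0046], [0.0025, 0.041, -0.0046], [0.0025, 0.05, -0.0046], [0.0025, 0.055, -0.0046]]' --rotation '[[0, 0, -0.001], [0, 0, -0.001], [0, 0, -0.001], [0, 0, -0.001]]'

```text
clock: 22.15
tcp_pos: [0.6276, -0.263, 0.1975]
orientation: [-1.565, 0.142, -0.141]
contact_force: [0.0, 0.4, -0.7]
grip_width: 0.0527
```

```bash
python3 - <<'E'
from fit import *
st(); gcmd(.084,.192,.0005)
E
```

```text
t 22.15 tcp [ 0.6276 -0.263   0.1975] grasp [ 0.6275 -0.2628  0.0425] F [ 0.   0.4 -0.7] w 0.0527
T [[0.984, -0.001, 0.179], [-0.179, 0.002, 0.984], [-0.001, -1.0, 0.001]] q [ 0.36  0.72 -0.07  1.67  0.07  0.76  0.07]
shift [ 0.0005  0.0183 -0.0006] turn [-0.0009 -0.0005 -0.0007] dist 0.005 ang 0.1
```

Request:
step_arm --xyz '[[0.0005, 0.006, -0.0006], [0.0005, 0.01, -0.0006], [0.0005, 0.014, -0.0006], [0.0005, 0.017, -0.0006]]' --rotation '[[0, 0, -0.001], [0, 0, -0.001], [0, 0, -0.001], [0, 0, -0.001]]'

```text
clock: 22.65
tcp_pos: [0.6277, -0.2632, 0.1924]
orientation: [-1.565, 0.141, -0.142]
contact_force: [0.4, -0.3, -0.6]
grip_width: 0.0525
```

```bash
python3 - <<'E'
from fit import *
st(); gcmd(.084,.192,.0005)
E
```

```text
t 22.65 tcp [ 0.6277 -0.2632  0.1924] grasp [ 0.6279 -0.2631  0.0374] F [ 0.4 -0.3 -0.6] w 0.0525
T [[0.984, 0.001, 0.179], [-0.179, 0.001, 0.984], [0.001, -1.0, 0.001]] q [ 0.36  0.72 -0.07  1.67  0.07  0.75  0.07]
shift [-0.      0.0012  0.0001] turn [-0.0008 -0.0005  0.0003] dist 0.0 ang 0.1
```

Request:
step_arm --xyz '[[0, 0.01, 0], [0, 0.018, 0], [0, 0.026, 0], [0, 0.034, 0], [0, 0.039, 0], [0, 0.042, 0]]' --rotation '[[0, 0, 0], [0, 0, 0], [0, 0, 0], [0, 0, 0], [0, 0, 0], [0, 0, 0]]'

```text
clock: 23.4
tcp_pos: [0.6277, -0.2633, 0.1798]
orientation: [-1.565, 0.141, -0.142]
contact_force: [-1.4, -0.7, 1.4]
grip_width: 0.0529
```

Request:
step_arm --xyz '[[0, 0.003, 0], [0, 0.006, 0], [0, 0.006, 0]]' --rotation '[[0, 0, 0], [0, 0, 0], [0, 0, 0]]'

```text
clock: 23.78
tcp_pos: [0.6277, -0.2635, 0.179]
orientation: [-1.565, 0.141, -0.142]
contact_force: [-3.1, 0.4, 8.0]
grip_width: 0.053
```

```bash
python3 - <<'E'
from fit import *
st(); gcmd(.084,.179,.0005)
a=snap("scene","scene20")
A=cv2.resize(cv2.cvtColor(a["pixels"],4)[110:190,190:270],None,fx=7,fy=7,interpolation=cv2.INTER_CUBIC)
cv2.imwrite("pics/d22.png",cv2.convertScaleAbs(A,alpha=1.5))
E
```

```text
t 23.77 tcp [ 0.6277 -0.2635  0.179 ] grasp [ 0.6278 -0.2634  0.024 ] F [-3.1  0.4  8. ] w 0.053
T [[0.984, 0.001, 0.18], [-0.18, 0.001, 0.984], [0.0, -1.0, 0.001]] q [ 0.36  0.74 -0.07  1.67  0.07  0.73  0.07]
shift [0.     0.0001 0.0011] turn [-0.0006 -0.0007  0.0003] dist 0.0 ang 0.1
```

View pics/d22.png

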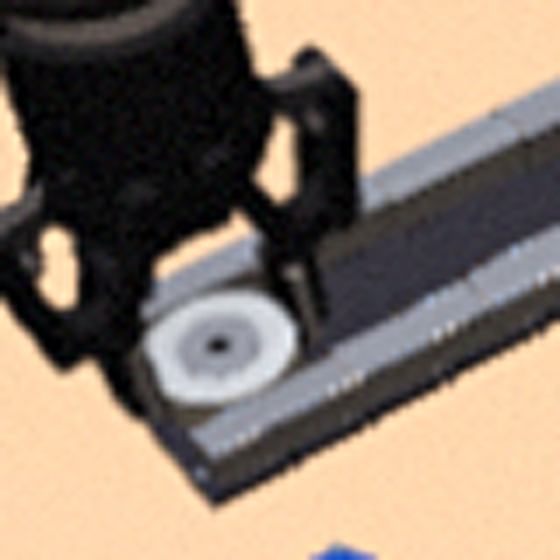

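Request:
step_arm --xyz '[[0, -0.003, 0], [0, -0.003, 0], [0, -0.003, 0]]' --rotation '[[0, 0, 0], [0, 0, 0], [0, 0, 0]]' --grip 0.22

```text
clock: 24.2
tcp_pos: [0.6277, -0.2635, 0.1798]
orientation: [-1.565, 0.141, -0.142]
contact_force: [0.5, -0.2, -0.7]
grip_width: 0.0665
```

Request:
step_arm --xyz '[[0, -0.03, 0], [0, -0.1, 0], [0, -0.3, 0], [0, -0.5, 0], [0, -0.5, 0], [0, -0.5, 0]]' --rotation '[[0, 0, 0], [0, 0, 0], [0, 0, 0], [0, 0, 0], [0, 0, 0], [0, 0, 0]]'

```text
clock: 24.95
tcp_pos: [0.6275, -0.2636, 0.3312]
orientation: [-1.566, 0.14, -0.143]
contact_force: [-0.3, 0.4, -0.7]
grip_width: 0.0666
```

```bash
python3 - <<'E'
from fit import *
st()
a=snap("scene","scene21")
A=cv2.resize(cv2.cvtColor(a["pixels"],4)[100:190,190:310],None,fx=6,fy=6,interpolation=cv2.INTER_CUBIC)
cv2.imwrite("pics/d23.png",cv2.convertScaleAbs(A,alpha=1.5))
E
```

```text
t 24.95 tcp [ 0.6275 -0.2636  0.3312] grasp [ 0.6278 -0.2635  0.1762] F [-0.3  0.4 -0.7] w 0.0666
T [[0.984, 0.002, 0.18], [-0.18, 0.0, 0.984], [0.002, -1.0, 0.001]] q [ 0.36  0.56 -0.08  1.6   0.05  0.98  0.09]
```

View pics/d23.png

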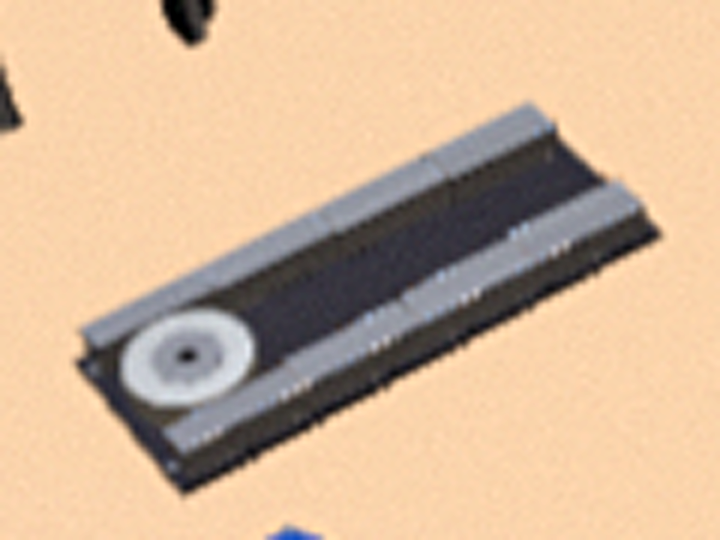

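View pics/scene21.png

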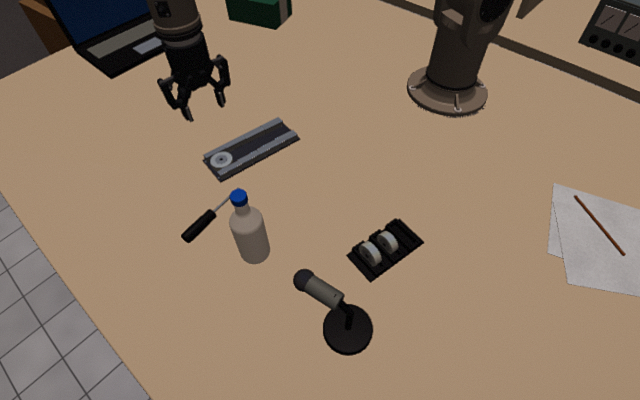

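```bash
python3 - <<'E'
from fit import *
f=load("scene21"); uv,p=hole(f,int(190+188/6),int(100+355/6),.022); g=[.5432,-.2498,-.1791]; c,s=np.cos(g[2]),np.sin(g[2]); d=p[:2]-g[:2]; print(c*d[0]+s*d[1], -s*d[0]+c*d[1])
f0=load("scene0")
D=np.abs(f["pixels"].astype(int)-f0["pixels"].astype(int)).sum(2)
for n,(x0,x1,y0,y1) in dict(driver=(178,232,190,245),bottle=(228,272,186,266),mic=(290,376,265,356),rack2=(345,395,235,282)).items(): print(n,(D[y0:y1,x0:x1]>60).sum())
print(r.hand_in())
E
```

```text
0.08493163734655637 -0.0002760094875921895
driver 0
bottle 0
mic 1
rack2 0
the job is handed in; nothing more can be done
None
```

The disc from the end slot nearest the robot is the 54 mm one. It went into the gauge's widest step (56 mm) and lies there flat on the floor, released.

- **Tries:** I took it from the rack, laid it flat on the desk and let go. I then gripped it by its rim and pressed it on each step in order. The first two steps (44 and 48 mm) stopped it firmly at jaw-top height, at about 18 N and 14 N. The 52 mm step also refused it.
- **Detour at the 52 mm step:** The disc tilted in the pads there, with one side dipping about 3 mm at roughly 6 N. I pressed it level on the bare desk, still gripped, before trying the last step. On the 56 mm step it slid in without resistance, and the floor took the load at the expected height.
- **Last checks:** By the camera, the disc's centre is about 0.9 mm from the step's middle along the channel and 0.3 mm off the centre line, and it looks flush with the jaw tops. The other two discs, the bottle, the microphone and the screwdriver show no change against the first picture. The arm was clear of everything. The clock read about 25 s.
- **Disagreements:** My first picture fit gave 50 mm because of a bad threshold. The corrected fit (53 mm) and the gripper reading (53 mm, reading about 1 mm short) both point to 54 mm. My first attempt at tilting the disc for laying it down ran into a joint limit, so I tilted it the other way.

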